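# Gauge the tone bars and refit the door chime

## Robot

A 7-joint arm with a two-finger parallel gripper is mounted at the origin on the work surface. World frame = base frame: x ahead of the robot, y to its left, z up, the work surface at z = 0. Lengths are in mm, angles in rad, forces in N, time in s.
With the tool pointing down it reaches from about 400 to 875 mm from the base axis. Payload 4.4 kg.
Tool frame: the origin (TCP) lies on the mounting face of the last link; the fingertips stand 173 mm ahead of it and the grasp point (between the pads) lies 155 mm ahead of it; z points along the fingers, y is the line along which they close (so a half turn about z gives the same grasp; the last joint's range is limited). The gripper opens to 85 mm and grips with 20 to 120 N. Pads are 22 mm wide; open, the fingers measure 114 mm over their backs; the gripper's body (76 mm by 85 mm) begins 54 mm behind the grasp point. The pads swing forward as they close: fully open they stand 13 mm farther back than shut.
Start: joints at [-1.403, 0.628, 0.038, 1.517, -0.027, 0.996, -0.02], TCP at [150.569, 632.332, 404.713] pointing down, gripper open.
Joint ranges: [-3.06, 3.06], [-0.37, 2.12], [-1.25, 1.32], [0.18, 2.47], [-1.1, 4.24], [0.23, 1.98], [-2.94, 2.94]. Speed limits (rad/s): [2.57, 2.57, 3.14, 3.14, 3.14, 3.14, 3.14].

## Interface

Orientations are given as [roll, pitch, yaw] about the fixed x, y, z axes, in that order (R = Rz(yaw) Ry(pitch) Rx(roll)).
In Python, from cell import * gives the robot as it stands. The module is installed in compiled form; this text tells all that it offers.
- The arm moves only by the tool jog_arm, never from a script. Its argument "steps" is a list of rows, each a list of 7 numbers: the opening, from -1 (shut) to 1 (fully open), so that 0 is half open, then the shift along the tool's x, y, z as a fraction of full scale, then the turn, a rotation vector about the tool's x, y, z as a fraction of full scale. A call has 1 to 10 rows; each row shifts and turns the commanded pose from where the row before left it, along the tool's axes as they then stand; what a row does not reach is not made up. Full scale, the value 1, is 500 mm for a shift and 2 rad for a turn. A row lasts 1/8 s, in which the tool goes at most 62.5 mm and 10.7 degrees, less where a joint would pass 70% of its speed; a pose out of reach is approached as far as the arm can. A call with a number of a shift or a turn outside -1 to 1 is refused whole. A call with a gripper value outside its range is refused whole. The fingers move at their own pace and stop on an object; the grip force is fixed at half the most. Time passes only in rows, so rows that do not move let the fingers close. It gives the time, the measured TCP pose, the force, the opening and the grip force at its end, in the units of the state.
- read_state(): the state, without advancing time (a new reading comes with each control period).
- get_image(name): name is "scene" or "side" or "wrist"; returns a dict with "pixels" (400x640x3 uint8, red, green, blue), "depth" (400x640 float32, mm along the optical axis (not along the pixel's ray), 0 where there is no reading), "vertical_fov" (degrees; the focal length in pixels is half the picture's height over the tangent of half this angle, whatever the lens; pixels are square), "cx", "cy" (the principal point, pixels), "R" (3x3) and "t" (3): a world point X has camera coordinates R X + t. Camera axes: x right, y down, z forward; pixel columns grow to the right and rows downward; lengths in mm; the calibration is good to about 2 mm. A picture is of the moment at which its call begins.
- finish_job(): hands the job in; it is judged then, once.
The state is a dict: "clock": time; "qpos": joint angles; "qd": joint speeds; "tau": joint torques, N m; "eef_pos": TCP position; "tool_rot": TCP orientation; "force": force on the tool from outside, world axes, zero at the start; "torque": the same for the moment, N m; "width": finger opening in mm; "gripper_force": force on a finger pad.
Only numpy, scipy, OpenCV 4.12 (cv2) and the standard library are available. Lean on these libraries where they do the work, as an engineer would, in place of code of your own. Each camera call takes 0.05 s, during which the arm holds its last target. There are 200 camera calls.

## Task

The door chime is being put back together: switch it off by turning the selector knob until its white pointer line is at the round dot, then lower the hand gauge over each wooden tone bar where it lies on the cabinet top, the thinnest bar first and then upwards in thickness, keeping it there about two seconds with both legs standing flat on the cabinet top so that its sprung foot, resting on the bar, reads the bar's thickness; then stand the gauge upright back in the middle of the blue tile coaster. Press every tone bar down into a bay of the chime (any bay, one bar each) until it snaps fully home between the bay's two spring clips, and when all are in switch the chime on by turning the selector to the long mark. There may be two or three bars; do not disturb the vase, the tin or the nail clipper.

Things in the scene. Friction and masses are not known exactly. Their poses are not given: they have to be found in the camera images.
- gauge_handle (a point): centre of the gauge's grip: an upright black plastic block 26 x 26 mm and 46 tall (68 to 114 above the leg bottoms; this point is 94 above them). The gauge (aluminium, 260 g, 114 tall) is a bridge: a beam 110 long along its y axis, 36 deep, its underside 54 and its top 68 above the leg bottoms; below each end of the beam a leg 10 thick and 36 deep (90 clear between the legs). z is up, y along the beam; it is the same turned half round
- gauge_base (a point): point midway between the gauge's legs, level with their undersides
- foot_tip (a point): underside of the gauge's sliding foot, a steel disc 24 mm across midway between the legs, on a rod through the beam; the rod's pin rises out of the grip's top as the foot is pushed up
- gauge_foot (a joint): how far the foot is pushed up, m: 0 at rest (foot level with the leg bottoms), up to 0.044. With the legs standing on the surface a bar lies on, it equals the bar's thickness. Spring: 0.5 N at 0, 1.5 N at 0.04
- coaster_top (a point): centre of the top face of the fixed blue tile coaster, 118 x 118 mm, 8 mm thick, where the gauge stands at the start
- bar_thin_mid (a point): the thin tone bar: a dark wooden bar lying flat, 160 long, 30 wide, 24 thick (tall). Middle 128 mm is full thickness; at each end a tongue 16 long, 30 wide and 14 tall continues the underside, its lower end edge chamfered 4 mm in by 6 mm up. This point is the bar's centre, half-way up; x along the bar, y across it, z up. 80 to 170 g. May be absent (None at the start)
- bar_mid_mid (a point): the mid tone bar: a dark wooden bar lying flat, 160 long, 30 wide, 32 thick (tall). Middle 128 mm is full thickness; at each end a tongue 16 long, 30 wide and 14 tall continues the underside, its lower end edge chamfered 4 mm in by 6 mm up. This point is the bar's centre, half-way up; x along the bar, y across it, z up. 80 to 170 g. May be absent (None at the start)
- bar_thick_mid (a point): the thick tone bar: a dark wooden bar lying flat, 160 long, 30 wide, 40 thick (tall). Middle 128 mm is full thickness; at each end a tongue 16 long, 30 wide and 14 tall continues the underside, its lower end edge chamfered 4 mm in by 6 mm up. This point is the bar's centre, half-way up; x along the bar, y across it, z up. 80 to 170 g. May be absent (None at the start)
- bay0 (a point): first of the chime's three like bays, side by side 77 mm apart along y: point on the top face of the fixed white plinth (230 x 330, 14 thick), midway between the bay's two clips; x along the bay, away from the robot, y towards the next bay and on to the knob, z up. A bar goes in from straight above, along x, its underside down onto the plinth between two end stops (165 mm apart) and side cheeks near its ends (36 mm apart), 12 tall
- bay1 (a point): the middle bay, same point and axes. Each bay has at either end a steel clip 26 wide, 34 tall that slides outwards along x on a spring (1 N at rest, 3 N as a bar passes). At rest the noses are 150 mm apart 17 mm above the plinth, flaring to 172 mm at 34 mm up. The bar's ends spread them and they snap over its tongues, taking some 10 N of push down
- bay2 (a point): the third bay, next to the knob, same point and axes
- selector_grip (a point): grip point of the chime's selector knob, on its axis: a black upright bar 44 long, 14 wide, standing 8 to 38 mm above the knob's foot; this point is 28 above that foot, 45 above the cabinet top. It lies 83 mm from bay2 along +y. A white line on the bar's top marks its pointer half; its axes turn with the knob
- selector (a joint): the knob's turn in rad, growing clockwise seen from above. It clicks into detents at 0, 0.7, 1.4 and 2.1, with a black mark on the plinth at each: a round dot at 0 (off), short ticks at 0.7 and 2.1, and the long mark (a 26 mm tick) at 1.4 (on), where the pointer line points along the bays' -x (towards the robot). At another reading the pointer is turned 1.4 minus the reading, counter-clockwise from there. About 0.1 N m to turn
- vase: empty cobalt glass vase, 96 across, 180 tall, origin under its middle; leave alone
- tin: stainless steel tin with twist cap, 80 across, 97 tall, origin under its middle; leave alone
- clipper: grey plastic nail clipper, 78 x 16 x 16, lying flat, origin under its middle; leave alone

How it is judged (in metres and radians):
On the way, in this order (a step that is already met when the one before it is completed fails the run):
1. the selector stands at the round dot (off), within 0.12 rad (value of joint selector between -0.12 and 0.12 rad), for 0.2 s.
2. the gauge stands over the thin bar with its legs level with the bar's underside and its foot on the bar's top (each within 3 mm), reading its thickness (z of foot_tip in the frame of bar_thin_mid between 0.009 and 0.015 m and z of gauge_base in the frame of bar_thin_mid between -0.015 and -0.009 m and x of foot_tip in the frame of bar_thin_mid between -0.06 and 0.06 m and y of foot_tip in the frame of bar_thin_mid between -0.015 and 0.015 m), for 1.2 s.
3. the gauge stands over the mid bar with its legs level with the bar's underside and its foot on the bar's top (each within 3 mm), reading its thickness (z of foot_tip in the frame of bar_mid_mid between 0.013 and 0.019 m and z of gauge_base in the frame of bar_mid_mid between -0.019 and -0.013 m and x of foot_tip in the frame of bar_mid_mid between -0.06 and 0.06 m and y of foot_tip in the frame of bar_mid_mid between -0.015 and 0.015 m), for 1.2 s.
4. the gauge stands over the thick bar with its legs level with the bar's underside and its foot on the bar's top (each within 3 mm), reading its thickness (z of foot_tip in the frame of bar_thick_mid between 0.017 and 0.023 m and z of gauge_base in the frame of bar_thick_mid between -0.023 and -0.017 m and x of foot_tip in the frame of bar_thick_mid between -0.06 and 0.06 m and y of foot_tip in the frame of bar_thick_mid between -0.015 and 0.015 m), for 1.2 s.
5. all bars are home in the bays and the chime is still off (selector within 0.12 rad of the dot) (all of step 1 and ((x of bar_thin_mid in the frame of bay0 between -0.005 and 0.005 m and y of bar_thin_mid in the frame of bay0 between -0.01 and 0.01 m and z of bar_thin_mid in the frame of bay0 between 0.009 and 0.015 m and angle between the x axis of bar_thin_mid and the x axis of bay0, either way round below 0.12 rad and angle between bar_thin_mid's own z axis and vertical below 0.06 rad) or (x of bar_thin_mid in the frame of bay1 between -0.005 and 0.005 m and y of bar_thin_mid in the frame of bay1 between -0.01 and 0.01 m and z of bar_thin_mid in the frame of bay1 between 0.009 and 0.015 m and angle between the x axis of bar_thin_mid and the x axis of bay1, either way round below 0.12 rad and angle between bar_thin_mid's own z axis and vertical below 0.06 rad) or (x of bar_thin_mid in the frame of bay2 between -0.005 and 0.005 m and y of bar_thin_mid in the frame of bay2 between -0.01 and 0.01 m and z of bar_thin_mid in the frame of bay2 between 0.009 and 0.015 m and angle between the x axis of bar_thin_mid and the x axis of bay2, either way round below 0.12 rad and angle between bar_thin_mid's own z axis and vertical below 0.06 rad)) and ((x of bar_mid_mid in the frame of bay0 between -0.005 and 0.005 m and y of bar_mid_mid in the frame of bay0 between -0.01 and 0.01 m and z of bar_mid_mid in the frame of bay0 between 0.013 and 0.019 m and angle between the x axis of bar_mid_mid and the x axis of bay0, either way round below 0.12 rad and angle between bar_mid_mid's own z axis and vertical below 0.06 rad) or (x of bar_mid_mid in the frame of bay1 between -0.005 and 0.005 m and y of bar_mid_mid in the frame of bay1 between -0.01 and 0.01 m and z of bar_mid_mid in the frame of bay1 between 0.013 and 0.019 m and angle between the x axis of bar_mid_mid and the x axis of bay1, either way round below 0.12 rad and angle between bar_mid_mid's own z axis and vertical below 0.06 rad) or (x of bar_mid_mid in the frame of bay2 between -0.005 and 0.005 m and y of bar_mid_mid in the frame of bay2 between -0.01 and 0.01 m and z of bar_mid_mid in the frame of bay2 between 0.013 and 0.019 m and angle between the x axis of bar_mid_mid and the x axis of bay2, either way round below 0.12 rad and angle between bar_mid_mid's own z axis and vertical below 0.06 rad)) and ((x of bar_thick_mid in the frame of bay0 between -0.005 and 0.005 m and y of bar_thick_mid in the frame of bay0 between -0.01 and 0.01 m and z of bar_thick_mid in the frame of bay0 between 0.017 and 0.023 m and angle between the x axis of bar_thick_mid and the x axis of bay0, either way round below 0.12 rad and angle between bar_thick_mid's own z axis and vertical below 0.06 rad) or (x of bar_thick_mid in the frame of bay1 between -0.005 and 0.005 m and y of bar_thick_mid in the frame of bay1 between -0.01 and 0.01 m and z of bar_thick_mid in the frame of bay1 between 0.017 and 0.023 m and angle between the x axis of bar_thick_mid and the x axis of bay1, either way round below 0.12 rad and angle between bar_thick_mid's own z axis and vertical below 0.06 rad) or (x of bar_thick_mid in the frame of bay2 between -0.005 and 0.005 m and y of bar_thick_mid in the frame of bay2 between -0.01 and 0.01 m and z of bar_thick_mid in the frame of bay2 between 0.017 and 0.023 m and angle between the x axis of bar_thick_mid and the x axis of bay2, either way round below 0.12 rad and angle between bar_thick_mid's own z axis and vertical below 0.06 rad))), for 0.2 s.
At the end, for the whole second after the job is handed in: every bar that is present lies in a bay, its underside on the plinth within 3 mm, within 5 mm of the bay's middle lengthwise and 10 mm sideways, in line within 0.12 rad; the selector reads 1.4 within 0.12 rad; the gauge stands upright (0.08 rad) on the coaster's top within 30 mm of its centre (((x of bar_thin_mid in the frame of bay0 between -0.005 and 0.005 m and y of bar_thin_mid in the frame of bay0 between -0.01 and 0.01 m and z of bar_thin_mid in the frame of bay0 between 0.009 and 0.015 m and angle between the x axis of bar_thin_mid and the x axis of bay0, either way round below 0.12 rad and angle between bar_thin_mid's own z axis and vertical below 0.06 rad) or (x of bar_thin_mid in the frame of bay1 between -0.005 and 0.005 m and y of bar_thin_mid in the frame of bay1 between -0.01 and 0.01 m and z of bar_thin_mid in the frame of bay1 between 0.009 and 0.015 m and angle between the x axis of bar_thin_mid and the x axis of bay1, either way round below 0.12 rad and angle between bar_thin_mid's own z axis and vertical below 0.06 rad) or (x of bar_thin_mid in the frame of bay2 between -0.005 and 0.005 m and y of bar_thin_mid in the frame of bay2 between -0.01 and 0.01 m and z of bar_thin_mid in the frame of bay2 between 0.009 and 0.015 m and angle between the x axis of bar_thin_mid and the x axis of bay2, either way round below 0.12 rad and angle between bar_thin_mid's own z axis and vertical below 0.06 rad)) and ((x of bar_mid_mid in the frame of bay0 between -0.005 and 0.005 m and y of bar_mid_mid in the frame of bay0 between -0.01 and 0.01 m and z of bar_mid_mid in the frame of bay0 between 0.013 and 0.019 m and angle between the x axis of bar_mid_mid and the x axis of bay0, either way round below 0.12 rad and angle between bar_mid_mid's own z axis and vertical below 0.06 rad) or (x of bar_mid_mid in the frame of bay1 between -0.005 and 0.005 m and y of bar_mid_mid in the frame of bay1 between -0.01 and 0.01 m and z of bar_mid_mid in the frame of bay1 between 0.013 and 0.019 m and angle between the x axis of bar_mid_mid and the x axis of bay1, either way round below 0.12 rad and angle between bar_mid_mid's own z axis and vertical below 0.06 rad) or (x of bar_mid_mid in the frame of bay2 between -0.005 and 0.005 m and y of bar_mid_mid in the frame of bay2 between -0.01 and 0.01 m and z of bar_mid_mid in the frame of bay2 between 0.013 and 0.019 m and angle between the x axis of bar_mid_mid and the x axis of bay2, either way round below 0.12 rad and angle between bar_mid_mid's own z axis and vertical below 0.06 rad)) and ((x of bar_thick_mid in the frame of bay0 between -0.005 and 0.005 m and y of bar_thick_mid in the frame of bay0 between -0.01 and 0.01 m and z of bar_thick_mid in the frame of bay0 between 0.017 and 0.023 m and angle between the x axis of bar_thick_mid and the x axis of bay0, either way round below 0.12 rad and angle between bar_thick_mid's own z axis and vertical below 0.06 rad) or (x of bar_thick_mid in the frame of bay1 between -0.005 and 0.005 m and y of bar_thick_mid in the frame of bay1 between -0.01 and 0.01 m and z of bar_thick_mid in the frame of bay1 between 0.017 and 0.023 m and angle between the x axis of bar_thick_mid and the x axis of bay1, either way round below 0.12 rad and angle between bar_thick_mid's own z axis and vertical below 0.06 rad) or (x of bar_thick_mid in the frame of bay2 between -0.005 and 0.005 m and y of bar_thick_mid in the frame of bay2 between -0.01 and 0.01 m and z of bar_thick_mid in the frame of bay2 between 0.017 and 0.023 m and angle between the x axis of bar_thick_mid and the x axis of bay2, either way round below 0.12 rad and angle between bar_thick_mid's own z axis and vertical below 0.06 rad)) and value of joint selector between 1.28 and 1.52 rad and horizontal distance between gauge_base and coaster_top below 0.03 m and angle between gauge_base's own z axis and vertical below 0.08 rad and z of gauge_base in the frame of coaster_top between -0.004 and 0.004 m); the robot touches nothing.
It fails at once if the vase is moved more than 20 mm (distance of vase from where it was at the start of the episode above 0.02 m).
It fails at once if the tin is moved more than 20 mm (distance of tin from where it was at the start of the episode above 0.02 m).
It fails at once if the clipper is moved more than 20 mm (distance of clipper from where it was at the start of the episode above 0.02 m).
Of bar_thin, bar_mid, bar_thick only 2 to 3 are there at a start; the rules pass over those that are not, and their reading is None.
At some moment in a run one of bar_thin, bar_mid, bar_thick may be knocked a few centimetres aside while the robot is not near it.
Once in a run the grip may slacken for a moment while it holds something.
It also fails if it takes over 210 s, if anything falls off the work surface, if the arm or the gripper's body presses on something with over 40 N, if the wrist force passes 120 N, or if a joint passes its speed limit or range.

## Working session

There is one attempt and no reset: what is moved stays moved. The work goes in short steps, Python scripts to look and compute and a tool call to move; the robot and the scene stay as the last step left them, time stands still between calls to the robot, and variables do not carry over. Pictures are saved under pics/ and viewed, at most 14 in all, crops included, and the job is handed in when it is done.

Besides the shell and the picture viewer there is one more tool, called after "Call:" by a JSON object that holds its "method" and its "body", one argument or row to a line. jog_arm: Moves the arm, as the interface text tells. Shift numbers are shares of 500 mm and turn numbers shares of 2 rad, none past 1 either way. Its arguments: {"type":"object","properties":{"steps":{"type":"array"}},"required":["steps"]}

```bash
mkdir -p pics
cat > h.py <<'E'
from cell import *
import numpy as np, cv2
from scipy.spatial.transform import Rotation as Ro
def snap(n,f=None):
    d=get_image(n)
    if f: cv2.imwrite('pics/'+f,d['pixels'][:,:,::-1])
    return d
def cloud(d):
    f=200/np.tan(np.radians(d['vertical_fov'])/2)
    v,u=np.mgrid[0:400,0:640]; z=d['depth']
    c=np.stack([(u-d['cx'])/f*z,(v-d['cy'])/f*z,z],-1)
    P=(c-np.array(d['t']))@np.array(d['R']); P[z==0]=np.nan
    return P
def ray(d,u,v,h):
    f=200/np.tan(np.radians(d['vertical_fov'])/2)
    R=np.array(d['R']);o=-R.T@np.array(d['t']); r=R.T@np.array([(u-d['cx'])/f,(v-d['cy'])/f,1])
    return o+r*(h-o[2])/r[2]
E
python3 - <<'E'
from h import *
for n in ('scene','side','wrist'):
    d=snap(n,n+'0.png'); np.savez(n+'0.npz',**d); print(n,d['vertical_fov'],-np.array(d['R']).T@d['t'], (d['depth']>0).mean())
print(read_state())
E
```

```text
scene 45.34991494528145 [1314.31855092  251.70151989 1107.67809839] 0.9961171875
side 51.21396438783235 [ 508.34784369 -852.05844088  742.87612794] 0.99601171875
wrist 63.3327516448046 [ 86.13151666 646.79672929 371.29996241] 0.995984375
{'clock': 0.15, 'qpos': array([-1.40280819,  0.62915565,  0.0384115 ,  1.5181188 , -0.02700899,
        0.99632172, -0.02001301]), 'qd': array([-0.00129659, -0.00249477,  0.00038771, -0.00335736,  0.00020511,
       -0.00063191, -0.00014859]), 'tau': array([ 1.56321043e-03, -5.63795292e+01,  1.22759007e+00, -1.93650913e+01,
        1.10733419e-02,  7.34452828e-03,  1.09644577e-05]), 'eef_pos': array([150.47935296, 632.11847928, 403.99146657]), 'tool_rot': array([-3.14010535e+00, -2.09539130e-05,  2.90781688e+00]), 'force': array([ 0.13515684, -0.26227572,  0.5784461 ]), 'torque': array([ 0.01672467, -0.00209081,  0.04637293]), 'gripper_force': 0.0, 'width': 85.68480462195532}
```

View pics/scene0.png

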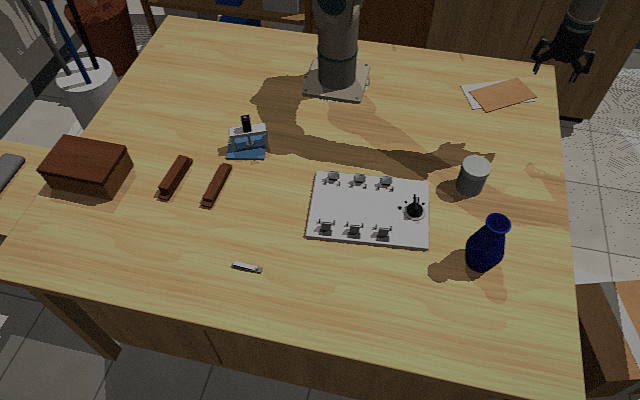

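View pics/side0.png

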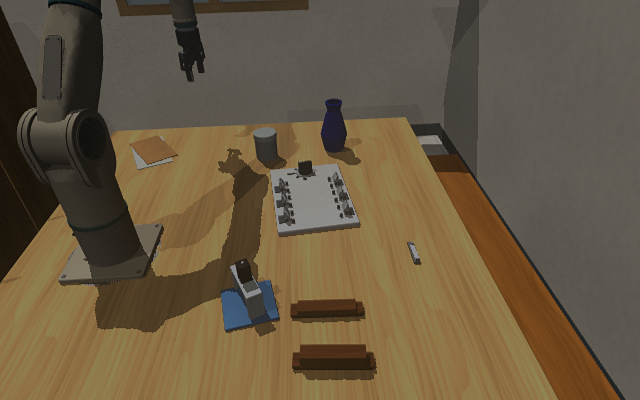

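The scene shows two bars (scene px 174,176 and 216,186; side px 328,308 and 335,357), the gauge on the coaster (247,138), the plinth (370,210) with the knob at (413,207). The vase, tin and clipper are all clear of these. Next I'll measure.

```bash
cat > m0.py <<'E'
from h import *
for n in ('scene','side'):
    d=dict(np.load(n+'0.npz')); P=cloud(d); px=d['pixels'].astype(int)
    print(n,'table z',np.nanmedian(P[(px[:,:,0]>140)&(abs(P[:,:,0]-600)<200)&(abs(P[:,:,1])<400)][:,2]))
    hsv=cv2.cvtColor(d['pixels'],cv2.COLOR_RGB2HSV).astype(int)
    ok=(P[:,:,0]>250)&(P[:,:,0]<900)&(abs(P[:,:,1])<480)
    masks={'bar':((hsv[:,:,0]<15)&(hsv[:,:,1]>100)&(hsv[:,:,2]<150)&(P[:,:,2]>8)),
     'blue':(hsv[:,:,0]>95)&(hsv[:,:,0]<118)&(hsv[:,:,1]>90)&(P[:,:,2]<30),
     'plinth':(hsv[:,:,1]<40)&(hsv[:,:,2]>110)&(abs(P[:,:,2]-14)<6),'tall':(P[:,:,2]>22)}
    for k,m in masks.items():
        c,l,s,ce=cv2.connectedComponentsWithStats((m&ok).astype(np.uint8))
        for i in range(1,c):
            if s[i,4]<60: continue
            Q=P[l==i]; r=cv2.minAreaRect(Q[:,:2].astype(np.float32))
            zt=np.percentile(Q[:,2],97); T=Q[Q[:,2]>zt-5]; rt=cv2.minAreaRect(T[:,:2].astype(np.float32))
            print(k,s[i],'rect',np.round(r[0]),np.round(r[1]),round(r[2],1),'ztop',round(zt,1),'toprect',np.round(rt[0],1),np.round(rt[1]),round(rt[2],1))
E
python3 m0.py
python3 - <<'E'
import cv2
a=cv2.imread('pics/scene0.png')[90:260,140:450];cv2.imwrite('pics/c0.png',cv2.resize(a,None,fx=2.5,fy=2.5,interpolation=cv2.INTER_CUBIC))
E
```

```text
scene table z 0.83387360041923
bar [158 155  35  45 598] rect [ 545. -369.] [ 36. 165.] 83.9 ztop 43.8 toprect [ 545.4 -369.8] [ 32. 129.] 84.6
bar [201 163  31  45 514] rect [ 542. -243.] [ 34. 164.] 87.4 ztop 28.2 toprect [ 541.9 -241.7] [ 32. 129.] 86.9
blue [226 134  39  26 683] rect [ 378. -208.] [105. 116.] 14.7 ztop 13.2 toprect [ 381.4 -207. ] [100. 114.] 16.0
plinth [ 306  171  123   78 6319] rect [526. 204.] [235. 329.] 5.6 ztop 18.1 toprect [528.1 204.1] [231. 327.] 5.5
plinth [233 261  25   9  98] rect [778. -77.] [14. 63.] 1.7 ztop 19.0 toprect [780.4 -76.9] [63. 12.] 86.7
tall [229 115  39  34 587] rect [ 367. -198.] [ 44. 111.] 22.0 ztop 124.0 toprect [ 368.3 -197.8] [31. 25.] 32.6
tall [158 155  32  38 508] rect [ 544. -370.] [ 34. 133.] 85.0 ztop 44.0 toprect [ 545.  -369.5] [ 33. 130.] 84.5
tall [457 155  23  38 622] rect [383. 457.] [83. 46.] 0.6 ztop 100.1 toprect [383.7 456.9] [79. 46.] 1.5
tall [203 164  27  37 320] rect [ 542. -242.] [ 33. 131.] 87.1 ztop 28.8 toprect [ 542.  -241.8] [ 32. 130.] 86.9
tall [329 170   9  10  77] rect [453.  84.] [25. 23.] 12.6 zt
[... 1674 characters left out ...]
oprect [381.3 454.8] [47. 77.] 86.9
tall [298 160  14  14 166] rect [515. 318.] [44. 28.] 1.7 ztop 55.6 toprect [515.4 323.5] [43. 15.] 4.9
tall [342 199   7  14  71] rect [622.  97.] [16. 31.] 6.0 ztop 48.5 toprect [625.2  99.7] [ 8. 27.] 6.0
tall [283 207  10  13  70] rect [455.  87.] [44. 22.] 75.3 ztop 48.5 toprect [450.8  81.4] [ 7. 29.] 11.1
tall [ 230  258   35   57 1005] rect [ 368. -201.] [ 37. 113.] 24.3 ztop 122.4 toprect [ 367.9 -199.6] [25. 29.] 22.0
tall [297 299  59  13 623] rect [ 542. -245.] [ 33. 128.] 87.7 ztop 26.1 toprect [ 542.3 -244.8] [ 33. 128.] 87.7
tall [ 299  344   68   20 1284] rect [ 545. -372.] [ 34. 128.] 85.6 ztop 41.9 toprect [ 544.9 -372.6] [ 33. 128.] 84.9
```

View pics/c0.png

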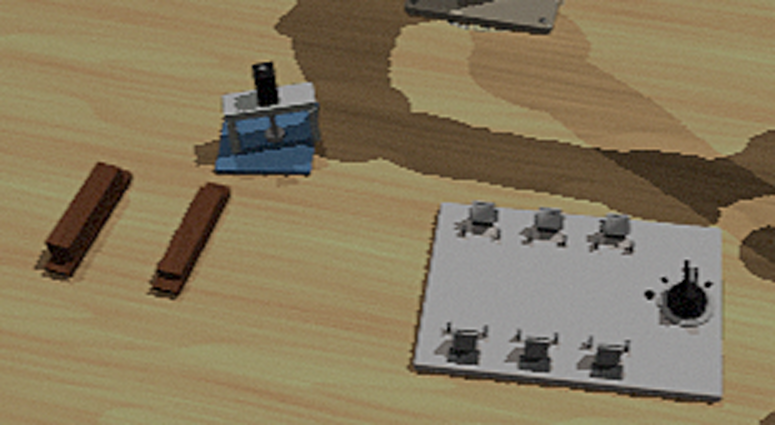

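The crop shows the marks. The dot is on the knob's -y side (crop px 648,295) and the long mark points towards the robot (683,262), where the knob bar now points. So the chime is on, and the knob needs about 1.4 rad counter-clockwise. There are two bars: the thin one at about (542,-243) and the thick one at about (545,-372). I'll write a move planner and go to the knob.

```bash
cat >> h.py <<'E'
def plan(x,y,z,yawdeg):
    """TCP target (mm), tool down. Prints turn (tool z) to do first, then shift after the turn, then shift before."""
    s=read_state(); R=Ro.from_euler('xyz',s['tool_rot']); T=Ro.from_euler('xyz',[np.pi,0,np.radians(yawdeg)])
    rv=(R.inv()*T).as_rotvec(); d=np.array([x,y,z])-s['eef_pos']
    print('clock',round(s['clock'],1),'tcp',np.round(s['eef_pos'],1),'yaw',round(np.degrees(s['tool_rot'][2]),1),'w',round(s['width'],1),'F',np.round(s['force'],1))
    print(' turn/2rad',np.round(rv/2,4),' rows',np.degrees(abs(rv).max())/10.7,'q7',round(s['qpos'][6],2))
    print(' shift/500 after turn',np.round(T.inv().apply(d)/500,4),' before turn',np.round(R.inv().apply(d)/500,4))
E
python3 -c "
from h import *
plan(515.5,326.5,330,185.6)"
```

```text
clock 0.1 tcp [150.5 632.1 404. ] yaw 166.6 w 85.7 F [ 0.1 -0.3  0.6]
 turn/2rad [-7.000e-04 -1.000e-04 -1.658e-01]  rows 1.7751738997128708 q7 -0.02
 shift/500 after turn [-0.6669 -0.6796  0.148 ]  before turn [-0.8518 -0.4253  0.1486]
```

Call:
{"method": "jog_arm", "body": {
  "steps": [
    [1,0,0,0,0,0,-0.083],
    [1,0,0,0,0,0,-0.083],
    [1,-0.083,-0.085,0,0,0,0],
    [1,-0.083,-0.085,0,0,0,0],
    [1,-0.083,-0.085,0,0,0,0],
    [1,-0.083,-0.085,0,0,0,0],
    [1,-0.083,-0.085,0,0,0,0],
    [1,-0.083,-0.085,0,0,0,0],
    [1,-0.083,-0.085,0,0,0,0],
    [1,-0.083,-0.085,0,0,0,0]
  ]
}}

```text
clock: 1.4
eef_pos: [515.5, 325.1, 404.5]
tool_rot: [3.142, -0.0, -3.043]
force: [0.5, 0.4, 0.3]
width: 85.2
gripper_force: 0.0
```

Call:
{"method": "jog_arm", "body": {
  "steps": [
    [0.4,0,0,0.07,0,0,0],
    [0.4,0,0,0.07,0,0,0],
    [0.4,0,0,0,0,0,0]
  ]
}}

```text
clock: 1.78
eef_pos: [513.3, 325.7, 332.1]
tool_rot: [-3.139, -0.006, -3.044]
force: [0.5, 0.7, 0.3]
width: 59.8
gripper_force: 0.0
```

Run:
```python
from h import *
plan(515.5,326.5,330,185.6)
d=snap('wrist','w1.png'); np.savez('w1.npz',**d); P=cloud(d)
m=(P[:,:,2]>46)&(P[:,:,2]<75)&(abs(P[:,:,0]-515)<60)&(abs(P[:,:,1]-326)<60)
Q=P[m]; r=cv2.minAreaRect(Q[:,:2].astype(np.float32)); print(m.sum(),r,np.median(Q,0))
v,u=np.nonzero(m); r=cv2.minAreaRect(np.stack([u,v],1).astype(np.float32));print(r, ray(d,*r[0],55))
```

```text
clock 1.8 tcp [513.3 325.7 332.1] yaw -174.4 w 59.8 F [0.5 0.7 0.3]
 turn/2rad [-0.0015 -0.0029  0.0002]  rows 0.031214564000500003 q7 1.02
 shift/500 after turn [-0.0045  0.0011  0.0041]  before turn [-0.0045  0.0012  0.0041]
945 ((514.2921142578125, 326.7229309082031), (43.60240173339844, 13.806442260742188), 6.133770942687988) [513.31977604 326.78371894  53.05589327]
((319.5, 202.5), (53.0, 17.0), 90.0) [512.74557517 326.65973642  55.        ]
```

View pics/w1.png

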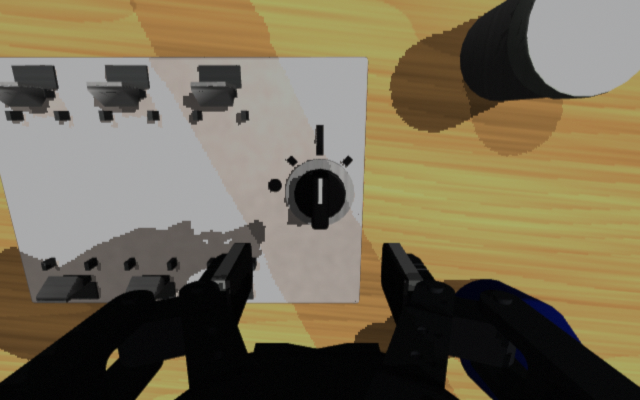

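The wrist view shows the knob at (320,195), its white line pointing at the long mark (320,140), with the dot at (275,185). So it reads 1.4. I'll descend and grip.

Call:
{"method": "jog_arm", "body": {
  "steps": [
    [0.2,-0.001,0.002,0.088,0,0,0],
    [0.2,0,0,0.088,0,0,0],
    [0.2,0,0,0.088,0,0,0],
    [0.2,0,0,0,0,0,0],
    [-1,0,0,0,0,0,0],
    [-1,0,0,0,0,0,0],
    [-1,0,0,0,0,0,0],
    [-1,0,0,0,0,0,0],
    [-1,0,0,0,0,0,0]
  ]
}}

```text
clock: 2.95
eef_pos: [515.8, 327.6, 205.5]
tool_rot: [3.14, 0.004, -3.044]
force: [-0.8, -1.9, 6.5]
width: 12.8
gripper_force: 59.4
```

Call:
{"method": "jog_arm", "body": {
  "steps": [
    [-1,0,0,0,0,0,-0.0875],
    [-1,0,0,0,0,0,-0.0875],
    [-1,0,0,0,0,0,-0.0875],
    [-1,0,0,0,0,0,-0.0875],
    [-1,0,0,0,0,0,-0.0875],
    [-1,0,0,0,0,0,-0.0875],
    [-1,0,0,0,0,0,-0.0875],
    [-1,0,0,0,0,0,-0.0875],
    [-1,0,0,0,0,0,0],
    [-1,0,0,0,0,0,0]
  ]
}}

```text
clock: 4.2
eef_pos: [514.4, 328.9, 205.5]
tool_rot: [-3.14, 0.003, -1.643]
force: [-4.3, 0.4, 8.1]
width: 12.5
gripper_force: 59.8
```

Call:
{"method": "jog_arm", "body": {
  "steps": [
    [0.2,0,0,0,0,0,0],
    [0.2,0,0,0,0,0,0],
    [0.2,0,0,0,0,0,0],
    [0.2,0,0,-0.08,0,0,0],
    [0.2,0,0,-0.1,0,0,0],
    [0.2,0,0,-0.1,0,0,0],
    [0.2,0,0,0,0,0,0]
  ]
}}

```text
clock: 5.08
eef_pos: [515.8, 328.6, 346.9]
tool_rot: [-3.135, 0.005, -1.644]
force: [-0.1, 0.1, -0.4]
width: 50.9
gripper_force: 0.0
```

Run:
```python
from h import *
plan(515.5,326.5,330,185.6+80)
d=snap('wrist','w2.png'); P=cloud(d)
m=(P[:,:,2]>46)&(P[:,:,2]<75)&(abs(P[:,:,0]-515)<60)&(abs(P[:,:,1]-326)<60)
Q=P[m]; r=cv2.minAreaRect(Q[:,:2].astype(np.float32)); print(m.sum(),r,np.median(Q,0))
v,u=np.nonzero(m);print(cv2.minAreaRect(np.stack([u,v],1).astype(np.float32)))
```

```text
clock 5.1 tcp [515.8 328.6 346.9] yaw -94.2 w 50.9 F [-0.1  0.1 -0.4]
 turn/2rad [-0.0033  0.0027  0.0018]  rows 0.034829119902971176 q7 2.08
 shift/500 after turn [0.0042 0.0002 0.0338]  before turn [0.0044 0.0005 0.0338]
863 ((514.6251831054688, 327.2733154296875), (44.44573211669922, 13.613802909851074), 85.92935180664062) [514.5600362  325.79629437  53.01270848]
((320.0, 191.0), (52.0, 16.0), 90.0)
```

The knob turned to the dot: the bar now lies at 85.9°, as expected. Next is the gauge.

Call:
{"method": "jog_arm", "body": {
  "steps": [
    [0.2,0,0,-0.05,0,0,0.0925],
    [0.2,0,0,-0.02,0,0,0.0925],
    [0.2,0,0,0,0,0,0.0925],
    [0.2,0,0,0,0,0,0.0925],
    [0.2,0,0,0,0,0,0.0925],
    [0.2,0,0,0,0,0,0.0925],
    [0.2,0,0,0,0,0,0]
  ]
}}

```text
clock: 6.0
eef_pos: [514.3, 327.3, 376.2]
tool_rot: [-3.14, -0.003, -2.751]
force: [-0.7, 0.5, 0.5]
width: 51.4
gripper_force: 0.0
```

```bash
python3 -c "
from h import *
plan(372,-199,385,202)"
```

```text
clock 6.0 tcp [514.3 327.3 376.2] yaw -157.6 w 51.4 F [-0.7  0.5  0.5]
 turn/2rad [-0.0008 -0.0013  0.0031]  rows 0.03288229324706133 q7 1.2
 shift/500 after turn [ 0.6583 -0.8693 -0.0177]  before turn [ 0.6637 -0.8653 -0.0147]
```

Call:
{"method": "jog_arm", "body": {
  "steps": [
    [0.4,0.0664,-0.0865,-0.002,0,0,0],
    [0.4,0.0664,-0.0865,-0.002,0,0,0],
    [0.4,0.0664,-0.0865,-0.002,0,0,0],
    [0.4,0.0664,-0.0865,-0.002,0,0,0],
    [0.4,0.0664,-0.0865,-0.002,0,0,0],
    [0.4,0.0664,-0.0865,-0.002,0,0,0],
    [0.4,0.0664,-0.0865,-0.002,0,0,0],
    [0.4,0.0664,-0.0865,-0.002,0,0,0],
    [0.4,0.0664,-0.0865,-0.002,0,0,0],
    [0.4,0.0664,-0.0865,-0.002,0,0,0]
  ]
}}

```text
clock: 7.25
eef_pos: [370.2, -200.1, 387.3]
tool_rot: [3.141, -0.001, -2.749]
force: [1.3, -0.0, 0.2]
width: 59.7
gripper_force: 0.0
```

Run:
```python
from h import *
plan(368,-199,385,202)
d=snap('wrist','w3.png'); np.savez('w3.npz',**d); P=cloud(d)
ok=(abs(P[:,:,0]-370)<110)&(abs(P[:,:,1]+199)<110)
hs=cv2.cvtColor(d['pixels'],cv2.COLOR_RGB2HSV)
for nm,m in {'handle':ok&(P[:,:,2]>105)&(P[:,:,2]<140),'beam':ok&(P[:,:,2]>66)&(P[:,:,2]<140),'coaster':(hs[:,:,0]>95)&(hs[:,:,0]<120)&(hs[:,:,1]>90)&ok&(P[:,:,2]<25)}.items():
    Q=P[m]; r=cv2.minAreaRect(Q[:,:2].astype(np.float32)); print(nm,m.sum(),np.round(r[0],1),np.round(r[1],1),round(r[2],1),np.median(Q,0))
```

```text
clock 7.2 tcp [ 370.2 -200.1  387.3] yaw -157.5 w 59.7 F [ 1.3 -0.   0.2]
 turn/2rad [ 0.0002 -0.0003  0.0042]  rows 0.045180321435851246 q7 2.27
 shift/500 after turn [0.0033 0.0037 0.0046]  before turn [0.0033 0.0037 0.0046]
handle 1249 [ 367.6 -200.2] [26.4 25.9] 24.1 [ 365.63724081 -200.90353284  120.11547909]
beam 5305 [ 367.7 -200.3] [ 36.3 109.9] 24.4 [ 364.27067618 -202.10487208   74.56849216]
coaster 6485 [ 367.2 -210.4] [116.2 116.6] 11.8 [ 340.62410353 -219.3556487     6.30633862]
```

View pics/w3.png

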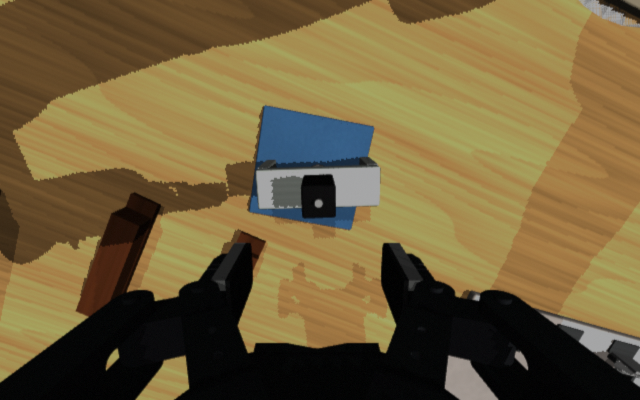

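The wrist view shows the gauge grip at (318,195) with the beam roughly along image x, and the coaster behind it, rotated a little. The gauge is at (367.7,-200.3), 24.3°. The coaster centre is about (367.5,-210).

Call:
{"method": "jog_arm", "body": {
  "steps": [
    [0.3,0.005,0.0025,0.06,0,0,-0.015],
    [0.3,0,0,0.09,0,0,0],
    [0.3,0,0,0.09,0,0,0],
    [0.3,0,0,0,0,0,0],
    [0.3,0,0,0,0,0,0]
  ]
}}

```text
clock: 7.92
eef_pos: [368.7, -198.1, 268.4]
tool_rot: [-3.141, 0.0, -2.722]
force: [0.7, -0.2, -0.6]
width: 55.7
gripper_force: 0.0
```

```bash
python3 -c "
from h import *
plan(367.7,-200.3,265,204.3)"
```

```text
clock 7.9 tcp [ 368.7 -198.1  268.4] yaw -155.9 w 55.7 F [ 0.7 -0.2 -0.6]
 turn/2rad [-0.0001  0.0002 -0.0021]  rows 0.02258833175706232 q7 2.2
 shift/500 after turn [ 0.0035 -0.0032  0.0068]  before turn [ 0.0035 -0.0032  0.0068]
```

Call:
{"method": "jog_arm", "body": {
  "steps": [
    [0.3,0.002,-0.003,0.006,0,0,0],
    [-1,0,0,0,0,0,0],
    [-1,0,0,0,0,0,0],
    [-1,0,0,0,0,0,0],
    [-1,0,0,0,0,0,0],
    [-1,0,0,0,0,0,0],
    [-1,0,0,0,0,0,0]
  ]
}}

```text
clock: 8.8
eef_pos: [368.2, -200.0, 265.5]
tool_rot: [-3.141, 0.001, -2.723]
force: [-1.3, 1.0, 6.7]
width: 25.2
gripper_force: 59.5
```

Call:
{"method": "jog_arm", "body": {
  "steps": [
    [-1,0,0,-0.02,0,0,0],
    [-1,0,0,-0.06,0,0,0],
    [-1,0,0,-0.06,0,0,0],
    [-1,0,0,-0.06,0,0,0],
    [-1,0,0,0,0,0,0]
  ]
}}

```text
clock: 9.43
eef_pos: [368.4, -200.2, 366.6]
tool_rot: [-3.138, 0.003, -2.724]
force: [1.0, 0.0, -3.5]
width: 24.9
gripper_force: 59.8
```

Run:
```python
from h import *
plan(542.2,-243.5,364,177)
d=snap('scene'); P=cloud(d); d2=snap('side'); 
for n,e in (('scene',d),('side',d2)):
    P=cloud(e); hs=cv2.cvtColor(e['pixels'],cv2.COLOR_RGB2HSV).astype(int)
    m=(hs[:,:,0]<15)&(hs[:,:,1]>100)&(hs[:,:,2]<150)&(P[:,:,2]>8)&(P[:,:,0]>350)&(abs(P[:,:,1]+300)<180)&(P[:,:,2]<70)
    c,l,s,ce=cv2.connectedComponentsWithStats(m.astype(np.uint8))
    for i in range(1,c):
        if s[i,4]<200: continue
        Q=P[l==i]; zt=np.percentile(Q[:,2],90); r=cv2.minAreaRect(Q[Q[:,2]>zt-6][:,:2].astype(np.float32)); print(n,s[i,4],zt,np.round(r[0],1),np.round(r[1]),round(r[2],1))
```

```text
clock 9.4 tcp [ 368.4 -200.2  366.6] yaw -156.1 w 24.9 F [ 1.   0.  -3.5]
 turn/2rad [-0.0015  0.0019  0.2351]  rows 2.5178391633800037 q7 2.27
 shift/500 after turn [-0.3517 -0.0682  0.0052]  before turn [-0.2826 -0.2201  0.0068]
scene 586 42.63998139941328 [ 545.1 -370.6] [ 34. 131.] 85.3
scene 525 26.59117946786055 [ 542.9 -241.6] [ 33. 134.] 87.1
side 832 25.316048253341446 [ 542.2 -244.8] [ 33. 128.] 87.3
side 1021 41.05387644028755 [ 544.7 -373.4] [ 31. 128.] 85.8
```

Call:
{"method": "jog_arm", "body": {
  "steps": [
    [-1,0,0,0,0,0,0.078],
    [-1,0,0,0,0,0,0.078],
    [-1,0,0,0,0,0,0.078],
    [-1,-0.0703,-0.0136,0,0,0,0],
    [-1,-0.0703,-0.0136,0,0,0,0],
    [-1,-0.0703,-0.0136,0,0,0,0],
    [-1,-0.0703,-0.0136,0,0,0,0],
    [-1,-0.0703,-0.0136,0,0,0,0],
    [-1,0,0,0,0,0,0],
    [-1,0,0,0,0,0,0]
  ]
}}

```text
clock: 10.78
eef_pos: [540.8, -242.3, 362.7]
tool_rot: [3.14, -0.005, 3.092]
force: [-1.4, -0.6, -3.1]
width: 24.8
gripper_force: 59.8
```

Run:
```python
from h import *
plan(542.4,-243.3,257.5,177)
d=snap('side','s2.png'); P=cloud(d);hs=cv2.cvtColor(d['pixels'],cv2.COLOR_RGB2HSV).astype(int)
w=snap('wrist','w4.png')
m=(P[:,:,2]>60)&(P[:,:,2]<185)&(hs[:,:,1]<60)&(hs[:,:,2]>90)&(abs(P[:,:,0]-542)<80)&(abs(P[:,:,1]+243)<80)
Q=P[m]; print(m.sum(),Q.min(0),Q.max(0))
a=cv2.imread('pics/s2.png')[150:400,200:440]; b=cv2.imread('pics/w4.png')
cv2.imwrite('pics/j4.png',np.hstack([cv2.resize(a,(400,400)),cv2.resize(b,(400,250)) if 0 else cv2.copyMakeBorder(cv2.resize(b,(400,250)),0,150,0,0,0)]))
```

```text
clock 10.8 tcp [ 540.8 -242.3  362.7] yaw 177.2 w 24.8 F [-1.4 -0.6 -3.1]
 turn/2rad [ 0.0006 -0.0023  0.0013]  rows 0.025034591699671305 q7 1.84
 shift/500 after turn [-0.0033 -0.0018  0.2105]  before turn [-0.0043 -0.0021  0.2105]
209 [ 519.36731847 -298.09659214  157.17738605] [ 558.69913981 -189.41157067  175.32393058]
```

View pics/j4.png

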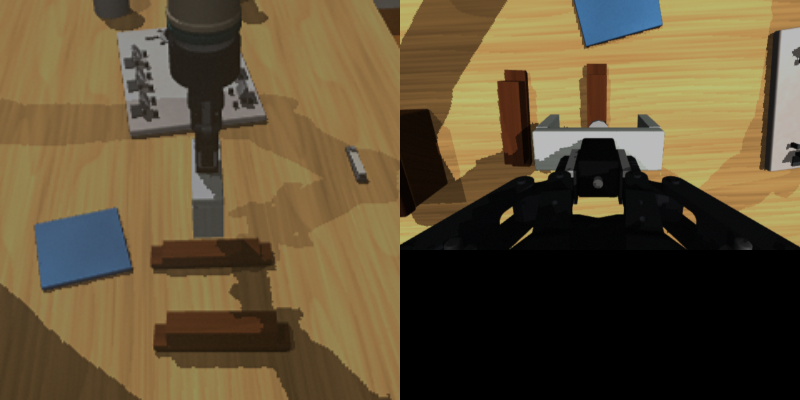

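The side and wrist views show the gauge held level, with its beam across the thin bar and centred on it (wrist x about 598 against the bar at 597). I'll lower it.

Call:
{"method": "jog_arm", "body": {
  "steps": [
    [-1,-0.003,-0.001,0.06,0,0,0],
    [-1,0,0,0.06,0,0,0],
    [-1,0,0,0.05,0,0,0],
    [-1,0,0,0.02,0,0,0],
    [-1,0,0,0.01,0,0,0],
    [-1,0,0,0.006,0,0,0],
    [-1,0,0,0.004,0,0,0],
    [-1,0,0,0,0,0,0],
    [-1,0,0,0,0,0,0]
  ]
}}

```text
clock: 12.0
eef_pos: [543.5, -243.4, 260.1]
tool_rot: [-3.141, 0.001, 3.092]
force: [-0.0, -0.1, -1.1]
width: 25.6
gripper_force: 40.4
```

Run:
```python
from h import *
plan(542.4,-243.3,257.5,177)
```

```text
clock 12.0 tcp [ 543.5 -243.4  260.1] yaw 177.1 w 25.6 F [-0.  -0.1 -1.1]
 turn/2rad [-0.0002  0.0004  0.0013]  rows 0.013645884514195633 q7 1.83
 shift/500 after turn [0.0022 0.     0.0051]  before turn [0.0022 0.     0.0051]
```

Call:
{"method": "jog_arm", "body": {
  "steps": [
    [-1,0,0,0.003,0,0,0],
    [-1,0,0,0.003,0,0,0],
    [-1,0,0,0,0,0,0]
  ]
}}

```text
clock: 12.38
eef_pos: [543.6, -243.3, 257.6]
tool_rot: [-3.141, 0.001, 3.092]
force: [-2.0, 1.6, 5.6]
width: 25.1
gripper_force: 65.4
```

Call:
{"method": "jog_arm", "body": {
  "steps": [
    [-1,0,0,0,0,0,0],
    [-1,0,0,0,0,0,0],
    [-1,0,0,0,0,0,0],
    [-1,0,0,0,0,0,0],
    [-1,0,0,0,0,0,0],
    [-1,0,0,0,0,0,0],
    [-1,0,0,0,0,0,0],
    [-1,0,0,0,0,0,0],
    [-1,0,0,0,0,0,0],
    [-1,0,0,0,0,0,0]
  ]
}}

```text
clock: 13.62
eef_pos: [543.6, -243.2, 257.6]
tool_rot: [-3.141, 0.001, 3.092]
force: [-1.8, 0.7, 4.7]
width: 24.7
gripper_force: 65.4
```

Call:
{"method": "jog_arm", "body": {
  "steps": [
    [-1,0,0,0,0,0,0],
    [-1,0,0,0,0,0,0],
    [-1,0,0,0,0,0,0],
    [-1,0,0,0,0,0,0],
    [-1,0,0,0,0,0,0],
    [-1,0,0,0,0,0,0],
    [-1,0,0,0,0,0,0],
    [-1,0,0,0,0,0,0]
  ]
}}

```text
clock: 14.62
eef_pos: [543.6, -243.3, 257.6]
tool_rot: [-3.141, 0.001, 3.092]
force: [-1.2, 1.2, 5.9]
width: 25.0
gripper_force: 65.4
```

```bash
cat > g.py <<'E'
from h import *
import sys
x,y,f=float(sys.argv[1]),float(sys.argv[2]),sys.argv[3]
plan(x,y,257.5,177)
d=snap('side',f+'.png'); P=cloud(d)
m=(P[:,:,2]>40)&(P[:,:,2]<95)&(abs(P[:,:,0]-x)<70)&(P[:,:,1]>y-60)&(P[:,:,1]<y-40)
Q=P[m];print('beam end',m.sum(),np.percentile(Q[:,2],[50,90,97]))
cv2.imwrite('pics/'+f+'c.png',cv2.resize(d['pixels'][200:400,240:440,::-1],(600,600),interpolation=cv2.INTER_CUBIC))
E
python3 g.py 543 -243 s5
```

```text
clock 14.6 tcp [ 543.6 -243.3  257.6] yaw 177.1 w 25.0 F [-1.2  1.2  5.9]
 turn/2rad [-0.0002  0.0005  0.0013]  rows 0.013538682831933845 q7 1.83
 shift/500 after turn [0.0012 0.0005 0.0002]  before turn [0.0012 0.0005 0.0002]
beam end 248 [63.52857925 68.58212786 69.6407607 ]
```

View pics/s5c.png

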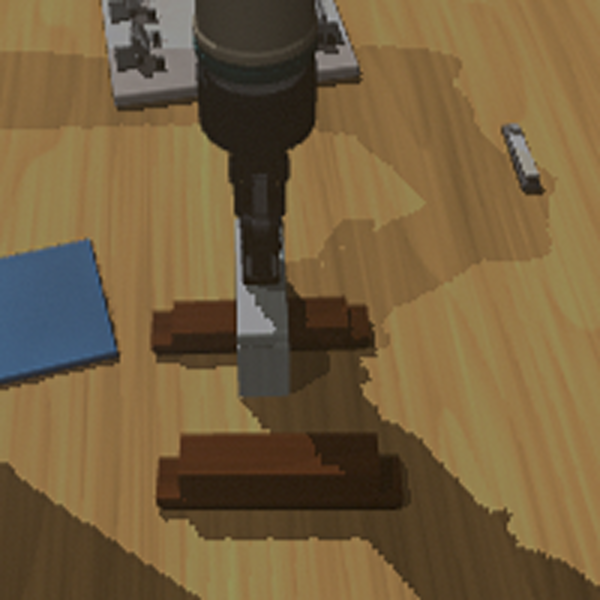

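The gauge stands on the table over the thin bar (beam top at about 68.6 mm). I'll lift it and re-check both bars, since one may get knocked.

Call:
{"method": "jog_arm", "body": {
  "steps": [
    [-1,0,0,-0.03,0,0,0],
    [-1,0,0,-0.06,0,0,0],
    [-1,0,0,-0.07,0,0,0],
    [-1,0,0,-0.06,0,0,0],
    [-1,0,0,0,0,0,0]
  ]
}}

```text
clock: 15.3
eef_pos: [544.1, -243.6, 369.4]
tool_rot: [-3.14, 0.006, 3.092]
force: [0.5, -0.2, -2.7]
width: 25.4
gripper_force: 64.5
```

```bash
cat > b.py <<'E'
from h import *
for n in ('scene','side','wrist'):
    e=snap(n); P=cloud(e); hs=cv2.cvtColor(e['pixels'],cv2.COLOR_RGB2HSV).astype(int)
    m=((hs[:,:,0]<15)|(hs[:,:,0]>170))&(hs[:,:,1]>100)&(hs[:,:,2]<150)&(P[:,:,2]>8)&(P[:,:,0]>350)&(P[:,:,0]<750)&(P[:,:,1]>-470)&(P[:,:,1]<330)&(P[:,:,2]<75)
    c,l,s,ce=cv2.connectedComponentsWithStats(m.astype(np.uint8))
    for i in range(1,c):
        if s[i,4]<150: continue
        Q=P[l==i]; zt=np.percentile(Q[:,2],90); r=cv2.minAreaRect(Q[Q[:,2]>zt-6][:,:2].astype(np.float32)); print(n,s[i,4],round(zt,1),np.round(r[0],1),np.round(r[1]),round(r[2],1))
E
python3 b.py; python3 -c "
from h import *
plan(545,-372,365,174.7)"
```

```text
scene 538 42.4 [ 544.  -369.9] [ 34. 130.] 84.5
scene 470 26.7 [ 545.8 -242.3] [ 32. 140.] 87.4
side 725 25.1 [ 542.2 -244.9] [ 32. 128.] 86.7
side 918 41.3 [ 544.8 -373.3] [ 31. 127.] 84.9
wrist 3006 23.1 [ 520.8 -243.6] [30. 84.] 86.9
wrist 6328 39.1 [ 545.1 -372.5] [ 31. 128.] 85.1
clock 15.4 tcp [ 542.7 -243.   365.5] yaw 177.1 w 25.2 F [ 0.1 -0.1 -2.7]
 turn/2rad [ 0.0004 -0.0011  0.0214]  rows 0.22889182233049535 q7 1.84
 shift/500 after turn [-0.0283 -0.2564  0.0011]  before turn [-0.0174 -0.2574  0.0009]
```

Call:
{"method": "jog_arm", "body": {
  "steps": [
    [-1,0,0,0,0,0,0.0205],
    [-1,-0.007,-0.0642,0,0,0,0],
    [-1,-0.007,-0.0642,0,0,0,0],
    [-1,-0.007,-0.0642,0,0,0,0],
    [-1,-0.007,-0.0642,0,0,0,0],
    [-1,0,0,0,0,0,0],
    [-1,0,0,0.06,0,0,0],
    [-1,0,0,0.05,0,0,0],
    [-1,0,0,0,0,0,0]
  ]
}}

```text
clock: 16.58
eef_pos: [544.9, -370.7, 308.7]
tool_rot: [3.138, -0.006, 3.051]
force: [-0.8, -0.1, -2.8]
width: 25.0
gripper_force: 64.1
```

```bash
python3 b.py; python3 -c "
from h import *
plan(545,-372.4,257.5,175)"
```

```text
scene 345 42.6 [ 562.6 -370.8] [32. 96.] 82.7
scene 512 26.4 [ 542.2 -242.7] [ 33. 132.] 87.2
side 241 24.8 [ 591.3 -247.5] [32. 29.] 84.0
side 415 25.2 [ 505.7 -243.3] [34. 55.] 86.8
side 403 41.1 [ 502.  -369.8] [30. 42.] 85.9
side 201 41.1 [ 598.2 -377.8] [29. 21.] 85.0
wrist 8099 23.0 [ 542.3 -245. ] [ 31. 128.] 87.3
wrist 4046 39.0 [ 514.1 -370.3] [30. 66.] 85.6
clock 16.7 tcp [ 546.2 -372.2  312.5] yaw 174.8 w 25.2 F [-0.2  0.4 -2.9]
 turn/2rad [-0.0002  0.0006 -0.0017]  rows 0.018008609461678815 q7 1.99
 shift/500 after turn [ 0.0023 -0.0006  0.11  ]  before turn [ 0.0025 -0.0006  0.11  ]
```

Call:
{"method": "jog_arm", "body": {
  "steps": [
    [-1,0.001,0,0.03,0,0,0],
    [-1,0,0,0.03,0,0,0],
    [-1,0,0,0.02,0,0,0],
    [-1,0,0,0.012,0,0,0],
    [-1,0,0,0.01,0,0,0],
    [-1,0,0,0.006,0,0,0],
    [-1,0,0,0.003,0,0,0],
    [-1,0,0,0.001,0,0,0],
    [-1,0,0,0,0,0,0],
    [-1,0,0,0,0,0,0]
  ]
}}

```text
clock: 17.98
eef_pos: [545.1, -372.0, 257.6]
tool_rot: [3.141, 0.0, 3.051]
force: [-3.6, 3.7, 9.6]
width: 25.0
gripper_force: 66.0
```

Call:
{"method": "jog_arm", "body": {
  "steps": [
    [-1,0,0,0,0,0,0],
    [-1,0,0,0,0,0,0],
    [-1,0,0,0,0,0,0],
    [-1,0,0,0,0,0,0],
    [-1,0,0,0,0,0,0],
    [-1,0,0,0,0,0,0],
    [-1,0,0,0,0,0,0],
    [-1,0,0,0,0,0,0],
    [-1,0,0,0,0,0,0],
    [-1,0,0,0,0,0,0]
  ]
}}

```text
clock: 19.23
eef_pos: [545.1, -372.0, 257.7]
tool_rot: [3.141, 0.0, 3.051]
force: [-2.3, 3.6, 9.6]
width: 25.4
gripper_force: 66.0
```

Call:
{"method": "jog_arm", "body": {
  "steps": [
    [-1,0,0,0,0,0,0],
    [-1,0,0,0,0,0,0],
    [-1,0,0,0,0,0,0],
    [-1,0,0,0,0,0,0],
    [-1,0,0,0,0,0,0],
    [-1,0,0,0,0,0,0],
    [-1,0,0,0,0,0,0],
    [-1,0,0,0,0,0,0]
  ]
}}

```text
clock: 20.23
eef_pos: [545.1, -372.0, 257.7]
tool_rot: [3.141, 0.0, 3.051]
force: [-3.6, 3.1, 9.3]
width: 25.0
gripper_force: 66.0
```

```bash
python3 g.py 545 -372 s6
```

```text
clock 20.2 tcp [ 545.1 -372.   257.7] yaw 174.8 w 25.0 F [-3.6  3.1  9.3]
 turn/2rad [ 0.0001  0.0001 -0.0193]  rows 0.20660488485956263 q7 1.98
 shift/500 after turn [ 0.0002 -0.      0.0003]  before turn [ 0.0002 -0.      0.0003]
beam end 316 [65.19535292 68.67971454 69.50124535]
```

View pics/s6c.png

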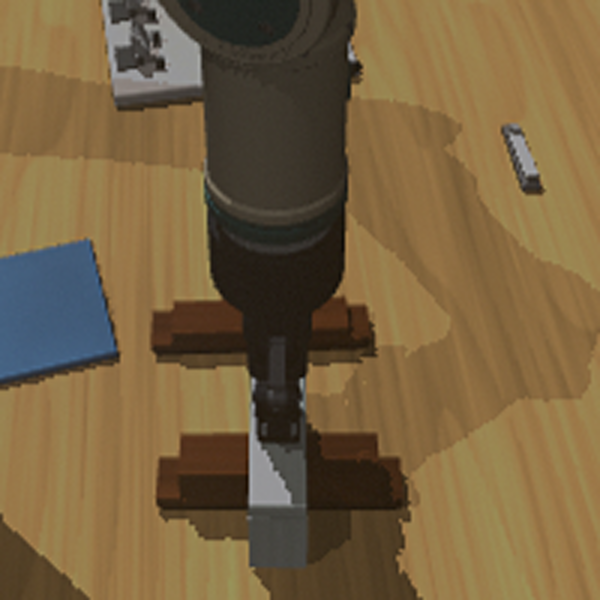

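The gauge stands over the thick bar and the reading is held. I'll lift it and measure the uncovered coaster.

Call:
{"method": "jog_arm", "body": {
  "steps": [
    [-1,0,0,-0.03,0,0,0],
    [-1,0,0,-0.06,0,0,0],
    [-1,0,0,-0.07,0,0,0],
    [-1,0,0,-0.07,0,0,0],
    [-1,0,0,0,0,0,0]
  ]
}}

```text
clock: 20.9
eef_pos: [546.0, -373.2, 374.4]
tool_rot: [-3.138, 0.007, 3.051]
force: [1.2, -0.7, -3.4]
width: 25.2
gripper_force: 64.4
```

Run:
```python
from h import *
for n in ('scene','side','wrist'):
    e=snap(n); P=cloud(e); hs=cv2.cvtColor(e['pixels'],cv2.COLOR_RGB2HSV).astype(int)
    m=(hs[:,:,0]>95)&(hs[:,:,0]<120)&(hs[:,:,1]>90)&(P[:,:,2]<25)&(abs(P[:,:,0]-370)<120)&(abs(P[:,:,1]+210)<120)
    v,u=np.nonzero(m); Q=P[m]; r=cv2.minAreaRect(Q[:,:2].astype(np.float32)); print(n,m.sum(),r)
plan(368,-210,370,204)
```

```text
scene 1030 ((368.64617919921875, -210.22488403320312), (122.28573608398438, 118.27032470703125), 12.17898178100586)
side 2045 ((367.6182861328125, -210.66455078125), (116.12228393554688, 118.11844635009766), 12.072763442993164)
wrist 4992 ((400.4770812988281, -204.250244140625), (50.536773681640625, 117.9041976928711), 11.583114624023438)
clock 21.1 tcp [ 544.6 -372.1  369.5] yaw 174.8 w 25.2 F [-0.8  0.3 -3.9]
 turn/2rad [ 0.0008 -0.0009 -0.2549]  rows 2.7293534263556167 q7 1.99
 shift/500 after turn [ 0.1907  0.4398 -0.001 ]  before turn [3.811e-01 2.909e-01 1.000e-04]
```

Call:
{"method": "jog_arm", "body": {
  "steps": [
    [-1,0,0,0,0,0,-0.075],
    [-1,0,0,0,0,0,-0.075],
    [-1,0.0556,0.0779,0,0,0,0],
    [-1,0.0556,0.0779,0,0,0,0],
    [-1,0.0556,0.0779,0,0,0,0],
    [-1,0.0556,0.0779,0,0,0,0],
    [-1,0.0556,0.0779,0,0,0,0],
    [-1,0,0,0.04,0,0,0],
    [-1,0,0,0.05,0,0,0],
    [-1,0,0,0,0,0,0]
  ]
}}

```text
clock: 22.3
eef_pos: [367.7, -210.2, 323.9]
tool_rot: [3.138, -0.004, -2.932]
force: [0.2, 0.7, -1.3]
width: 24.8
gripper_force: 64.2
```

```bash
python3 -c "
from h import *
plan(368.2,-210.4,265.5,192)"
```

```text
clock 22.3 tcp [ 367.7 -210.2  323.9] yaw -168.0 w 24.8 F [ 0.2  0.7 -1.3]
 turn/2rad [ 0.0019 -0.0022  0.    ]  rows 0.023985156345735784 q7 2.09
 shift/500 after turn [-0.0009 -0.0006  0.1168]  before turn [-0.0014 -0.0011  0.1168]
```

Call:
{"method": "jog_arm", "body": {
  "steps": [
    [-1,0,0,0.04,0,0,0],
    [-1,0,0,0.04,0,0,0],
    [-1,0,0,0.02,0,0,0],
    [-1,0,0,0.01,0,0,0],
    [-1,0,0,0.006,0,0,0],
    [-1,0,0,0.002,0,0,0],
    [-1,0,0,0,0,0,0],
    [-1,0,0,0,0,0,0]
  ]
}}

```text
clock: 23.3
eef_pos: [368.8, -210.8, 266.9]
tool_rot: [-3.141, 0.0, -2.932]
force: [0.4, -0.3, -3.1]
width: 24.8
gripper_force: 64.1
```

Call:
{"method": "jog_arm", "body": {
  "steps": [
    [-1,0,0,0.002,0,0,0],
    [-1,0,0,0.002,0,0,0],
    [-1,0,0,0,0,0,0]
  ]
}}

```text
clock: 23.68
eef_pos: [368.7, -210.5, 265.5]
tool_rot: [-3.141, 0.0, -2.932]
force: [-1.3, 2.1, 9.3]
width: 25.2
gripper_force: 65.9
```

Call:
{"method": "jog_arm", "body": {
  "steps": [
    [0.2,0,0,0,0,0,0],
    [0.2,0,0,0,0,0,0],
    [0.2,0,0,0,0,0,0],
    [0.2,0,0,-0.06,0,0,0],
    [0.2,0,0,-0.1,0,0,0],
    [0.2,0,0,-0.08,0,0,0.06],
    [0.2,0,0,0,0,0,0.07],
    [0.2,0,0,0,0,0,0]
  ]
}}

```text
clock: 24.68
eef_pos: [368.6, -210.7, 385.0]
tool_rot: [-3.141, 0.0, 3.092]
force: [0.9, 0.2, 0.3]
width: 51.2
gripper_force: 0.0
```

```bash
python3 b.py
python3 - <<'E'
from h import *
plan(542.3,-244.3,260,177)
d=snap('wrist'); P=cloud(d); ok=(abs(P[:,:,0]-370)<110)&(abs(P[:,:,1]+205)<110)
for a,b in ((105,150),(66,82)):
    Q=P[ok&(P[:,:,2]>a)&(P[:,:,2]<b)]; print(len(Q), Q[:,2].max() if len(Q) else 0, cv2.minAreaRect(Q[:,:2].astype(np.float32)))
E
```

```text
scene 603 42.6 [ 545.2 -368.6] [ 36. 128.] 84.7
scene 519 26.9 [ 552.6 -284.1] [ 34. 131.] 88.1
side 898 25.2 [ 551.8 -286.6] [ 32. 128.] 88.0
side 1012 41.3 [ 545.3 -373.4] [ 31. 127.] 85.5
wrist 775 37.7 [ 484.2 -365.4] [26.  7.] 86.7
wrist 1386 23.3 [ 529.7 -284.7] [30. 85.] 87.4
wrist 636 39.5 [ 583.8 -377.6] [26. 50.] 80.9
clock 24.8 tcp [ 368.5 -210.6  384.1] yaw 177.2 w 51.0 F [-0.7  0.7  0.5]
 turn/2rad [ 0.0003 -0.0007  0.0019]  rows 0.020327010143597092 q7 1.91
 shift/500 after turn [-0.3506 -0.0492  0.2483]  before turn [-0.3508 -0.0507  0.2477]
1277 125.69396437501841 ((368.3812255859375, -210.8125457763672), (26.29975128173828, 25.95021629333496), 11.949371337890625)
3941 81.95643676323853 ((368.53271484375, -210.8194580078125), (36.370361328125, 109.93380737304688), 11.98471450805664)
```

The gauge stands at the coaster's centre, aligned with it. The thin bar has been knocked to (552,-285.5), at -2°. I'll go pick it up there.

Call:
{"method": "jog_arm", "body": {
  "steps": [
    [0.3,-0.0744,-0.0274,0,0,0,-0.007],
    [0.3,-0.0744,-0.0274,0,0,0,0],
    [0.3,-0.0744,-0.0274,0,0,0,0],
    [0.3,-0.0744,-0.0274,0,0,0,0],
    [0.3,-0.0744,-0.0274,0,0,0,0],
    [0.3,0,0,0.08,0,0,0],
    [0.3,0,0,0.08,0,0,0],
    [0.3,0,0,0,0,0,0]
  ]
}}

```text
clock: 25.88
eef_pos: [550.4, -285.9, 300.9]
tool_rot: [3.138, -0.008, 3.106]
force: [-0.7, 0.1, 1.5]
width: 55.3
gripper_force: 0.0
```

```bash
python3 b.py; python3 -c "
from h import *
plan(552,-285.6,178,178)"
```

```text
scene 593 42.4 [ 545.4 -369.9] [ 33. 129.] 85.6
scene 527 26.5 [ 557.7 -283.9] [ 34. 147.] 87.0
side 906 25.2 [ 551.7 -286.9] [ 32. 128.] 87.3
side 887 41.3 [ 544.6 -373. ] [ 33. 127.] 85.8
wrist 8833 39.0 [ 545.2 -372.8] [ 31. 128.] 85.2
wrist 7033 23.1 [ 551.7 -286.1] [ 30. 128.] 87.5
clock 26.0 tcp [ 552.4 -286.9  305.9] yaw 177.9 w 55.6 F [ 0.2 -1.5  0.1]
 turn/2rad [-0.0003  0.0009 -0.0008]  rows 0.009939031927319552 q7 1.89
 shift/500 after turn [0.0009 0.0025 0.2558]  before turn [0.0014 0.0027 0.2558]
```

Call:
{"method": "jog_arm", "body": {
  "steps": [
    [0.2,0.001,0.001,0.08,0,0,0],
    [0.2,0,0,0.08,0,0,0],
    [0.2,0,0,0.06,0,0,0],
    [0.2,0,0,0.034,0,0,0],
    [0.2,0,0,0,0,0,0],
    [0.2,0,0,0,0,0,0]
  ]
}}

```text
clock: 26.78
eef_pos: [552.2, -286.4, 179.3]
tool_rot: [-3.14, 0.003, 3.105]
force: [1.0, 0.2, -0.5]
width: 51.2
gripper_force: 0.0
```

```bash
python3 -c "
from h import *
plan(551.7,-286.1,177,177.7)"
```

```text
clock 26.8 tcp [ 552.2 -286.4  179.3] yaw 177.9 w 51.2 F [ 1.   0.2 -0.5]
 turn/2rad [-0.0005  0.0013  0.0016]  rows 0.01729255713256278 q7 1.87
 shift/500 after turn [0.001  0.0006 0.0046]  before turn [0.001  0.0006 0.0046]
```

Call:
{"method": "jog_arm", "body": {
  "steps": [
    [0.2,0.001,0.0006,0.004,0,0,0],
    [-1,0,0,0,0,0,0],
    [-1,0,0,0,0,0,0],
    [-1,0,0,0,0,0,0],
    [-1,0,0,0,0,0,0],
    [-1,0,0,0,0,0,0],
    [-1,0,0,-0.04,0,0,0],
    [-1,0,0,-0.08,0,0,0],
    [-1,0,0,-0.12,0,0,0],
    [-1,0,0,-0.1,0,0,0]
  ]
}}

```text
clock: 28.02
eef_pos: [550.7, -285.6, 348.7]
tool_rot: [-3.141, 0.001, 3.105]
force: [1.5, -0.1, -1.6]
width: 28.7
gripper_force: 60.2
```

```bash
python3 -c "
from h import *
plan(530,167.5,340,185.6)"
```

```text
clock 28.0 tcp [ 550.7 -285.6  348.7] yaw 177.9 w 28.7 F [ 1.5 -0.1 -1.6]
 turn/2rad [-0.0003  0.0006 -0.0672]  rows 0.7199174296465375 q7 1.9
 shift/500 after turn [-0.0472  0.906   0.0174]  before turn [0.0747 0.9041 0.0169]
```

Call:
{"method": "jog_arm", "body": {
  "steps": [
    [-1,0,0,0,0,0,-0.0672],
    [-1,-0.0052,0.1,0,0,0,0],
    [-1,-0.0052,0.1,0,0,0,0],
    [-1,-0.0052,0.1,0,0,0,0],
    [-1,-0.0052,0.1,0,0,0,0],
    [-1,-0.0052,0.1,0,0,0,0],
    [-1,-0.0052,0.1,0,0,0,0],
    [-1,0,0,0,0,0,0],
    [-1,0,0,0,0,0,0]
  ]
}}

```text
clock: 29.15
eef_pos: [537.0, 14.0, 346.3]
tool_rot: [-3.141, 0.0, -3.044]
force: [-0.1, -0.8, -1.4]
width: 28.6
gripper_force: 60.2
```

```bash
cat > bay.py <<'E'
from h import *
import sys
d=snap('wrist',sys.argv[1]+'.png'); np.savez(sys.argv[1]+'.npz',**d); P=cloud(d)
hs=cv2.cvtColor(d['pixels'],cv2.COLOR_RGB2HSV).astype(int)
ok=(P[:,:,0]>380)&(P[:,:,0]<680)&(P[:,:,1]>30)&(P[:,:,1]<290)
for nm,lo,hi in (('clip',35,60),('mid',20,33)):
    m=(ok&(P[:,:,2]>lo)&(P[:,:,2]<hi)).astype(np.uint8)
    c,l,s,ce=cv2.connectedComponentsWithStats(m)
    for i in range(1,c):
        if s[i,4]<40: continue
        Q=P[l==i]; r=cv2.minAreaRect(Q[:,:2].astype(np.float32)); print(nm,s[i],np.round(r[0],1),np.round(r[1],1),round(r[2],1))
m=(hs[:,:,1]<45)&(hs[:,:,2]>100)&(abs(P[:,:,2]-14)<6)
Q=P[m]; r=cv2.minAreaRect(Q[:,:2].astype(np.float32)); print('plinth',r)
E
python3 bay.py w7;python3 -c "
from h import *
plan(530,167.5,340,185.6)"
```

```text
clip [395  91  38  19 615] [453.6  82.9] [13.6 26.8] 5.4
clip [487  91  44  19 666] [446.1 159.2] [13.8 27.4] 4.8
clip [581  91  49  19 705] [438.4 235.7] [13.5 28.3] 4.5
clip [464 279  34  21 531] [615.4 176.1] [15.4 26.6] 8.1
clip [402 280  12  11  95] [618.2 107.5] [6.5 9.8] 3.0
clip [544 280  37  20 619] [608.  252.4] [14.7 27.8] 6.4
mid [391  92  35  22 166] [455.1  83. ] [16.9 26.8] 5.4
mid [480  92  37  21 206] [453.  156.6] [31.1 14. ] 64.8
mid [569  92  40  21 275] [439.6 235.7] [16.3 27.3] 5.6
mid [380 117   6  10  57] [472.5  64.6] [7.6 4.1] 5.8
mid [425 117   7  10  60] [468.6 104.3] [7.6 4.5] 5.3
mid [467 117   8  10  69] [465. 141.] [7.7 4.8] 3.6
mid [513 117   8  10  71] [461.1 180.8] [7.6 5.4] 5.3
mid [554 117  10  10  77] [457.5 217.5] [7.6 5.7] 5.5
mid [600 117  11   9  76] [453.2 257.2] [6.9 5.7] 5.6
mid [490 259   8  10  58] [596.3 194.2] [8.8 4.9] 4.1
mid [528 259   8  10  61] [592.2 230.8] [8.1 5.1] 5.1
mid [568 259  10  10  66] [588.5 270.9] [8.2 5.5] 3.8
mid [413 260   6   9  48] [603.7 117.6] [8.6 4.2] 7.5
mid [450 260   7   9  52] [600.  154.5] [9.  4.9] 8.5
mid [390 274  21   6  73] [614.1 102. ] [ 3.9 19.7] 5.8
mid [457 274  35  16 192] [613.1 175.6] [17.2 26.4] 7.4
mid [534 274  39  18 242] [601.2 249.1] [15.3 30.7] 35.6
plinth ((566.3213500976562, 78.85136413574219), (291.0644226074219, 498.068115234375), 18.840620040893555)
clock 29.2 tcp [537.1  13.2 346.1] yaw -174.5 w 28.9 F [-0.2 -0.4 -1.6]
 turn/2rad [-0.0005  0.0001 -0.0008]  rows 0.008562268707137773 q7 1.5
 shift/500 after turn [-0.016   0.3086  0.0123]  before turn [-0.0155  0.3086  0.0119]
```

View pics/w7.png

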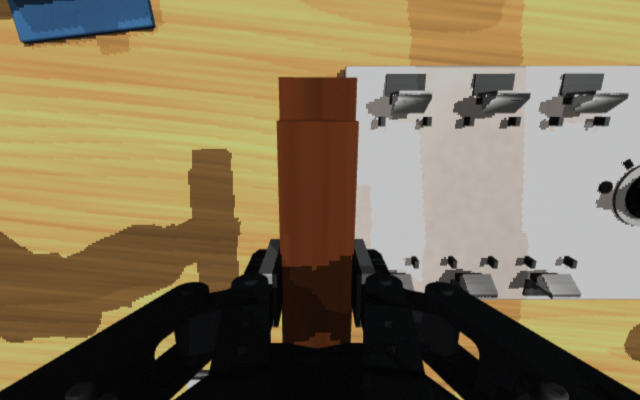

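The wrist view shows the held bar (318,190) and the bays with their clips and cheeks. Bay1 is at (530.7,167.6), 5.7°. Now I'll find the bar's offset in the hand.

```bash
cat > inh.py <<'E'
from h import *
import sys
d=dict(np.load(sys.argv[1]+'.npz')); P=cloud(d); t=read_state()['eef_pos']
hs=cv2.cvtColor(d['pixels'],cv2.COLOR_RGB2HSV).astype(int)
m=((hs[:,:,0]<15)|(hs[:,:,0]>170))&(hs[:,:,1]>90)&(P[:,:,2]>130)&(P[:,:,2]<230)&(abs(P[:,:,1]-t[1])<40)&(abs(P[:,:,0]-t[0])<110)
th=np.radians(5.7); X=np.array([np.cos(th),np.sin(th)]); Y=np.array([-X[1],X[0]])
Q=P[m]; a=(Q[:,:2]-t[:2])@X; b=(Q[:,:2]-t[:2])@Y; z=Q[:,2]
print(m.sum(),'end x',np.percentile(a,[0,.5,2]),'z',np.percentile(z,[5,50,95]))
for lo,hi in ((-80,-68),(-62,-50),(-50,-40)):
    k=(a>lo)&(a<hi); print(lo,hi,k.sum(),'y',np.percentile(b[k],[1,50,99]),'z',np.median(z[k]))
h,e=np.histogram(a[z<np.percentile(z,95)-5],20); 
k=z>np.median(z)-4; print('shoulder',np.percentile(a[k],[0,.5]))
E
python3 inh.py w7
```

```text
19936 end x [-79.58714734 -78.86267573 -77.56219505] z [181.74244084 191.96005155 193.01047248]
-80 -68 2386 y [-13.90401998   0.53301311  15.18347265] z 182.0804675982955
-62 -50 2586 y [-13.91866848   0.51039138  15.03564654] z 192.09383453310218
-50 -40 2040 y [-14.07540556   0.49561303  14.97706965] z 192.08071179014303
shoulder [-63.48950033 -63.12833159]
```

Call:
{"method": "jog_arm", "body": {
  "steps": [
    [-1,-0.0055,0.1025,0,0,0,0],
    [-1,-0.0055,0.1025,0,0,0,0],
    [-1,-0.0055,0.1025,0,0,0,0],
    [-1,0,0,0.06,0,0,0],
    [-1,0,0,0.08,0,0,0],
    [-1,0,0,0.07,0,0,0],
    [-1,0,0,0,0,0,0],
    [-1,0,0,0,0,0,0]
  ]
}}

```text
clock: 30.2
eef_pos: [531.3, 167.4, 241.8]
tool_rot: [3.142, 0.002, -3.046]
force: [0.8, 0.9, -0.7]
width: 29.1
gripper_force: 60.2
```

```bash
python3 -c "
from h import *
plan(530.25,167.05,192,185.7)"
```

```text
clock 30.2 tcp [531.3 167.4 241.8] yaw -174.5 w 29.1 F [ 0.8  0.9 -0.7]
 turn/2rad [ 0.      0.0008 -0.0018]  rows 0.019322728318541656 q7 1.2
 shift/500 after turn [ 0.0021 -0.0005  0.0996]  before turn [ 0.0023 -0.0005  0.0996]
```

Call:
{"method": "jog_arm", "body": {
  "steps": [
    [-1,0.002,-0.0005,0.02,0,0,0],
    [-1,0,0,0.02,0,0,0],
    [-1,0,0,0.015,0,0,0],
    [-1,0,0,0.015,0,0,0],
    [-1,0,0,0.01,0,0,0],
    [-1,0,0,0.01,0,0,0],
    [-1,0,0,0.008,0,0,0],
    [-1,0,0,0.006,0,0,0],
    [-1,0,0,0,0,0,0]
  ]
}}

```text
clock: 31.32
eef_pos: [529.2, 167.9, 190.4]
tool_rot: [-3.141, 0.0, -3.044]
force: [-4.1, -1.9, 19.3]
width: 28.6
gripper_force: 62.8
```

Call:
{"method": "jog_arm", "body": {
  "steps": [
    [0.1,0,0,0,0,0,0],
    [0.1,0,0,0,0,0,0],
    [0.1,0,0,0,0,0,0],
    [0.1,0,0,-0.06,0,0,0],
    [0.1,0,0,-0.1,0,0,0],
    [0.1,0,0,-0.1,0,0,0],
    [0.1,0,0,-0.04,0,0,0],
    [0.1,0,0,0,0,0,0]
  ]
}}

```text
clock: 32.33
eef_pos: [529.9, 168.0, 340.1]
tool_rot: [3.141, 0.003, -3.044]
force: [-0.2, -0.1, -0.1]
width: 47.1
gripper_force: 0.0
```

```bash
cat > chk.py <<'E'
from h import *
import sys
f,bx,by=sys.argv[1],float(sys.argv[2]),float(sys.argv[3])
d=snap('wrist',f+'.png'); P=cloud(d)
hs=cv2.cvtColor(d['pixels'],cv2.COLOR_RGB2HSV).astype(int)
th=np.radians(5.7); X=np.array([np.cos(th),np.sin(th)]); Y=np.array([-X[1],X[0]])
D=P[:,:,:2]-[bx,by]; a=D@X; b=D@Y; z=P[:,:,2]
m=((hs[:,:,0]<15)|(hs[:,:,0]>170))&(hs[:,:,1]>90)&(z>15)&(z<80)&(abs(b)<30)&(abs(a)<100)
print('x',np.percentile(a[m],[.5,99.5]),'y',np.percentile(b[m],[1,99]))
k=m&(abs(a)<60)
for lo in range(-60,60,20):
    q=m&(a>lo)&(a<lo+20)&(abs(b)<12); print(lo,'z',round(np.median(z[q]),1) if q.sum() else None,'y',np.round(np.percentile(b[m&(a>lo)&(a<lo+20)],[2,98]),1) if q.sum() else '')
q=m&(abs(a)>67)&(abs(a)<76)&(abs(b)<12); print('tongue z',[np.median(z[q&(s*a>0)]) for s in (-1,1)])
p=(abs(b-38)<6)&(abs(a)<40); print('plinth z',np.nanmedian(z[p]), 'bay-38',np.nanmedian(z[(abs(b+38)<6)&(abs(a)<40)]))
E
python3 chk.py w8 530.7 167.6; python3 b.py | head -6; python3 -c "
from h import *
plan(545,-372.6,340,175)"
```

```text
x [-77.22406433  75.72538907] y [-14.74479983  14.17028477]
-60 z 36.3 y [-14.   13.9]
-40 z 36.3 y [-14.3  14. ]
-20 z 36.3 y [-14.6  14.2]
0 z 36.4 y [-14.9  13.6]
20 z 36.4 y [-14.5  13.8]
40 z 36.4 y [-14.7  14.1]
tongue z [np.float64(26.24188674406441), np.float64(26.387123627357006)]
plinth z 215.19889669000938 bay-38 215.69954549227913
scene 507 42.5 [ 544.7 -370.5] [ 33. 130.] 85.4
scene 427 40.5 [529.1 167.9] [133.  27.] 5.2
side 413 39.0 [530.3 166.6] [126.  36.] 4.9
side 634 41.0 [ 545.4 -373.5] [ 31. 127.] 86.4
wrist 5918 37.1 [530.4 167.2] [128.  30.] 5.5
clock 32.5 tcp [528.9 167.6 337.2] yaw -174.4 w 47.0 F [-0.3  0.5  0.2]
 turn/2rad [-0.0005 -0.0014  0.0924]  rows 0.9897349791254815 q7 1.22
 shift/500 after turn [-0.1262 -1.0736 -0.0056]  before turn [ 0.0733 -1.0785 -0.0046]
```

View pics/w8.png

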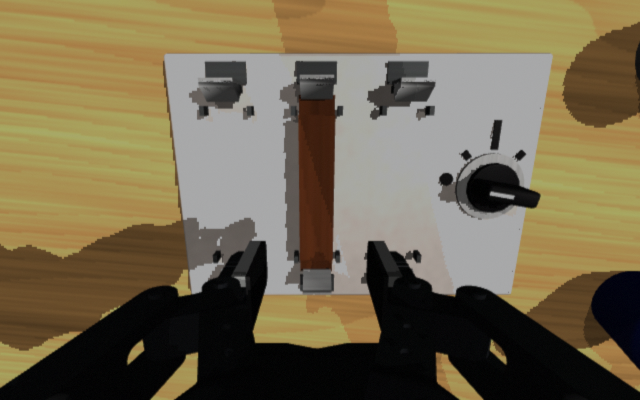

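The thin bar is home in bay1: clips over both tongues at (317,88) and (317,280), top level. The knob's line is still towards the dot (446,179). Now the thick bar.

Call:
{"method": "jog_arm", "body": {
  "steps": [
    [0.2,0,0,0,0,0,0.0924],
    [0.2,-0.0126,-0.1075,0,0,0,0],
    [0.2,-0.0126,-0.1075,0,0,0,0],
    [0.2,-0.0126,-0.1075,0,0,0,0],
    [0.2,-0.0126,-0.1075,0,0,0,0],
    [0.2,-0.0126,-0.1075,0,0,0,0],
    [0.2,-0.0126,-0.1075,0,0,0,0],
    [0.2,-0.0126,-0.1075,0,0,0,0],
    [0.2,-0.0126,-0.1075,0,0,0,0],
    [0.2,-0.0126,-0.1075,0,0,0,0]
  ]
}}

```text
clock: 33.78
eef_pos: [543.4, -320.6, 337.0]
tool_rot: [3.14, -0.002, 3.054]
force: [0.8, -0.3, -0.0]
width: 51.2
gripper_force: 0.0
```

Call:
{"method": "jog_arm", "body": {
  "steps": [
    [0.2,-0.0126,-0.106,0,0,0,0],
    [0.2,0,0,0.06,0,0,0],
    [0.2,0,0,0,0,0,0],
    [0.2,0,0,0,0,0,0]
  ]
}}

```text
clock: 34.28
eef_pos: [545.9, -371.3, 308.4]
tool_rot: [3.14, -0.001, 3.056]
force: [0.4, -0.0, 0.5]
width: 51.5
gripper_force: 0.0
```

```bash
python3 b.py|grep '4[0-9]\.\|39\.' ; python3 -c "
from h import *
plan(545.2,-372.7,186,175)"
```

```text
scene 622 42.3 [ 545.4 -370.7] [ 35. 131.] 86.3
scene 427 40.8 [529.3 167.9] [129.  27.] 5.4
side 170 38.5 [489.9 161.3] [46. 29.] 8.7
side 1048 41.2 [ 544.7 -373.7] [ 31. 128.] 85.2
wrist 7264 39.1 [ 545.6 -372.7] [ 30. 128.] 85.3
clock 34.4 tcp [ 546.1 -371.6  309.7] yaw 175.1 w 51.5 F [-0.3 -1.3  0.1]
 turn/2rad [-0.0002  0.0007  0.0008]  rows 0.008069396451406974 q7 1.97
 shift/500 after turn [ 0.0017 -0.0023  0.2474]  before turn [ 0.002  -0.0022  0.2474]
```

Call:
{"method": "jog_arm", "body": {
  "steps": [
    [0.2,0.001,-0.0022,0.08,0,0,0.002],
    [0.2,0,0,0.08,0,0,0],
    [0.2,0,0,0.06,0,0,0],
    [0.2,0,0,0.027,0,0,0],
    [0.2,0,0,0,0,0,0],
    [0.2,0,0,0,0,0,0]
  ]
}}

```text
clock: 35.17
eef_pos: [545.6, -373.7, 186.8]
tool_rot: [-3.14, 0.002, 3.05]
force: [0.9, -0.4, 0.7]
width: 51.5
gripper_force: 0.0
```

Call:
{"method": "jog_arm", "body": {
  "steps": [
    [-1,0,0,0,0,0,0],
    [-1,0,0,0,0,0,0],
    [-1,0,0,0,0,0,0],
    [-1,0,0,0,0,0,0],
    [-1,0,0,0,0,0,0],
    [-1,0,0,-0.04,0,0,0],
    [-1,0,0,-0.08,0,0,0],
    [-1,0,0,-0.11,0,0,0],
    [-1,0,0,-0.1,0,0,0],
    [-1,0,0,0,0,0,0]
  ]
}}

```text
clock: 36.42
eef_pos: [546.0, -374.2, 356.4]
tool_rot: [-3.137, 0.009, 3.05]
force: [0.0, 0.6, -1.2]
width: 29.0
gripper_force: 59.9
```

```bash
python3 -c "
from h import *
plan(545.5,-30,346,185.7)"
```

```text
clock 36.4 tcp [ 546.  -374.2  356.4] yaw 174.8 w 29.0 F [ 0.   0.6 -1.2]
 turn/2rad [-0.0028  0.0043 -0.0955]  rows 1.0227210831833449 q7 1.97
 shift/500 after turn [-0.0674  0.6851  0.0207]  before turn [0.0641 0.6855 0.0168]
```

Call:
{"method": "jog_arm", "body": {
  "steps": [
    [-1,0,0,0,0,0,-0.0475],
    [-1,0,0,0,0,0,-0.0475],
    [-1,-0.0096,0.0979,0,0,0,0],
    [-1,-0.0096,0.0979,0,0,0,0],
    [-1,-0.0096,0.0979,0,0,0,0],
    [-1,-0.0096,0.0979,0,0,0,0],
    [-1,-0.0096,0.0979,0,0,0,0],
    [-1,-0.0096,0.0979,0,0,0,0],
    [-1,-0.0096,0.0979,0,0,0,0],
    [-1,0,0,0,0,0,0]
  ]
}}

```text
clock: 37.67
eef_pos: [544.0, -23.9, 350.1]
tool_rot: [3.139, -0.001, -3.034]
force: [0.6, -1.1, -1.0]
width: 28.9
gripper_force: 59.9
```

```bash
python3 bay.py w9 | grep -v plinth; python3 inh.py w9; python3 -c "
from h import *
plan(538.3,91,250,185.7)"
```

```text
clip [531  87  45  19 687] [443.9 159. ] [13.7 28.3] 5.4
clip [439  89  40  19 627] [453.6  82.6] [13.7 27. ] 5.3
clip [622  91  18  18 272] [441.9 226.8] [19.7 10.2] 48.6
clip [ 501  125   61  139 4586] [530.3 167.2] [127.8  31.8] 5.5
clip [420 275  31  18 227] [619.4  97.7] [12.  28.6] 25.4
clip [499 277  35  20 590] [616.1 175.9] [14.6 27. ] 6.5
clip [577 276  39  20 593] [607.1 252.2] [14.8 28.2] 6.8
mid [ 485   88   76  201 2779] [530.  167.5] [187.2  44.8] 5.7
mid [433  90  36  21 166] [454.7  82.9] [16.3 26.7] 6.1
mid [608  92  32  21 297] [445. 230.] [26.7 13. ] 55.9
mid [421 115   7   9  55] [472.5  64.5] [6.9 4.5] 7.3
mid [466 115   8  10  64] [468.6 104.3] [7.8 5. ] 0.2
mid [592 116  11  10  88] [457.4 217.5] [7.8 5.6] 4.9
mid [408 256   7   9  46] [607.6  77.9] [8.  4.4] 6.6
mid [449 256   6  10  51] [603.6 117.5] [9.1 4.3] 9.0
mid [561 257   9   9  64] [592.2 231. ] [8.7 5.6] 8.0
mid [601 257  10  10  67] [588.6 270.8] [9.3 5. ] 5.0
mid [416 270  32  17 158] [616.3  95.7] [14.7 30.4] 33.8
mid [566 271  41  18 248] [601.7 249.3] [15.  30.3] 33.2
20788 end x [-81.10169195 -80.47243698 -78.83736379] z [175.5846997  201.6211644  202.69489064]
-80 -68 2160 y [-12.26073891   2.21722271  16.77154917] z 175.8310725503296
-62 -50 2865 y [-12.15918528   2.36983373  16.88231573] z 201.82208242913606
-50 -40 2241 y [-12.06507256   2.42222623  16.99322737] z 201.79620353438082
shoulder [-64.93879638 -64.58403987]
clock 37.7 tcp [544.  -26.8 350.1] yaw -174.1 w 29.3 F [ 0.1 -1.6 -0.2]
 turn/2rad [ 0.0004 -0.0005  0.002 ]  rows 0.021030345286962442 q7 1.57
 shift/500 after turn [-0.012   0.2356  0.2002]  before turn [-0.0131  0.2354  0.2003]
```

```bash
python3 bay.py w10 >/dev/null; python3 inh.py w10; python3 -c "
from h import *
plan(538.2,91,250,185.7)"
```

```text
20777 end x [-81.13162538 -80.61669737 -79.0186365 ] z [175.57661547 201.55875098 202.62873261]
-80 -68 2162 y [-13.43153337   1.14735606  15.69047666] z 175.79573235106278
-62 -50 2897 y [-13.2290313    1.21630143  15.73282148] z 201.7488251137751
-50 -40 2228 y [-13.18375263   1.26609794  15.81602697] z 201.74204860024435
shoulder [-65.03160207 -64.68576444]
clock 37.8 tcp [544.1 -28.8 350. ] yaw -174.3 w 29.4 F [ 0.  -0.8 -0. ]
 turn/2rad [-0.0002 -0.0005  0.0004]  rows 0.005861501118413786 q7 1.57
 shift/500 after turn [-0.0121  0.2396  0.2001]  before turn [-0.0125  0.2397  0.2   ]
```

Call:
{"method": "jog_arm", "body": {
  "steps": [
    [-1,-0.0035,0.0798,0,0,0,0],
    [-1,-0.0035,0.0798,0,0,0,0],
    [-1,-0.0035,0.0798,0,0,0,0],
    [-1,0,0,0.08,0,0,0],
    [-1,0,0,0.08,0,0,0],
    [-1,0,0,0,0,0,0],
    [-1,0,0,0,0,0,0],
    [-1,0,0,0,0,0,0],
    [-1,0,0,0,0,0,0]
  ]
}}

```text
clock: 38.9
eef_pos: [538.4, 90.4, 271.5]
tool_rot: [3.141, 0.002, -3.043]
force: [0.7, -0.3, -1.1]
width: 29.0
gripper_force: 59.9
```

```bash
sed -i 's/>130)&(P\[:,:,2\]<230)/>t[2]-210)\&(P[:,:,2]<t[2]-110)/' inh.py; python3 bay.py w11 >/dev/null; python3 inh.py w11; python3 -c "
from h import *
plan(538.2,91,202,185.7)"
```

```text
20878 end x [-80.61595228 -80.05356944 -78.45377713] z [ 96.74624406 122.89109138 123.9637411 ]
-80 -68 2147 y [-15.29366838  -0.64089015  13.83272442] z 96.98842741705366
-62 -50 2910 y [-15.28758644  -0.63148385  13.97287267] z 122.98889256967067
-50 -40 2257 y [-15.26513697  -0.64145371  14.02267788] z 122.97138520119336
shoulder [-64.53539456 -64.19590539]
clock 39.0 tcp [538.2  90.5 271.2] yaw -174.4 w 28.9 F [-0.2  0.7 -1.5]
 turn/2rad [ 0.0001  0.0009 -0.0005]  rows 0.009907572304543711 q7 1.33
 shift/500 after turn [-0.      0.0011  0.1385]  before turn [0.0002 0.0011 0.1385]
```

Call:
{"method": "jog_arm", "body": {
  "steps": [
    [-1,-0.0012,0.0023,0.03,0,0,0],
    [-1,0,0,0.03,0,0,0],
    [-1,0,0,0.02,0,0,0],
    [-1,0,0,0.015,0,0,0],
    [-1,0,0,0.015,0,0,0],
    [-1,0,0,0.01,0,0,0],
    [-1,0,0,0.01,0,0,0],
    [-1,0,0,0.008,0,0,0],
    [-1,0,0,0.004,0,0,0],
    [-1,0,0,0,0,0,0]
  ]
}}

```text
clock: 40.2
eef_pos: [538.3, 91.8, 200.7]
tool_rot: [-3.141, 0.0, -3.043]
force: [-3.1, -0.9, 17.3]
width: 29.0
gripper_force: 62.1
```

Call:
{"method": "jog_arm", "body": {
  "steps": [
    [0.1,0,0,0,0,0,0],
    [0.1,0,0,0,0,0,0],
    [0.1,0,0,0,0,0,0],
    [0.1,0,0,-0.06,0,0,0],
    [0.1,0,0,-0.1,0,0,0],
    [0.1,0,0,-0.1,0,0,0],
    [0.1,0,0,-0.03,0,0,0],
    [0.1,0,0,0,0,0,0],
    [0.1,0,0,0,0,0,0]
  ]
}}

```text
clock: 41.32
eef_pos: [537.8, 91.6, 342.6]
tool_rot: [-3.141, -0.003, -3.043]
force: [-1.1, 0.1, -0.8]
width: 46.9
gripper_force: 0.0
```

```bash
python3 chk.py w12 538.2 91;python3 chk.py w12b 530.7 167.6; python3 b.py;  python3 -c "
from h import *
plan(514.4,327,340,265.8)"
```

```text
x [-76.72539191  63.03878194] y [-14.49127697  14.8342952 ]
-60 z 52.3 y [-14.3  14.4]
-40 z 52.3 y [-14.1  14.7]
-20 z 52.3 y [-14.1  14.7]
0 z 52.3 y [-14.4  14.5]
20 z 52.4 y [-13.9  14.7]
40 z 52.4 y [-14.2  15. ]
tongue z [np.float64(26.336285461003516), np.float64(27.83902490092667)]
plinth z 217.84780208987354 bay-38 218.4017821477214
x [-76.89019088  63.00508137] y [-15.38834595  14.43230799]
-60 z 36.3 y [-15.   14.2]
-40 z 36.3 y [-15.1  14.1]
-20 z 36.3 y [-15.2  13.9]
0 z 36.4 y [-15.3  13.8]
20 z 36.4 y [-15.5  13.7]
40 z 36.4 y [-15.4  13.7]
tongue z [np.float64(26.311427405379973), np.float64(25.928150235756526)]
plinth z 12.29936634130096 bay-38 220.6133747346895
scene 463 56.6 [538.4  92.8] [132.  29.] 5.9
scene 420 40.6 [529.9 167.7] [130.  27.] 5.1
side 909 54.3 [537.5  91.1] [128.  37.] 6.6
wrist 6082 53.1 [537.9  91.1] [128.  30.] 5.9
wrist 5968 37.1 [530.3 167.2] [128.  30.] 5.5
clock 41.6 tcp [538.2  91.7 343.1] yaw -174.3 w 47.4 F [-0.3  0.2 -1. ]
 turn/2rad [ 0.0007 -0.0009 -0.6993]  rows 7.4892174428137555 q7 1.35
 shift/500 after turn [-0.4658  0.0819  0.0063]  before turn [0.0009 0.473  0.0062]
```

View pics/w12.png

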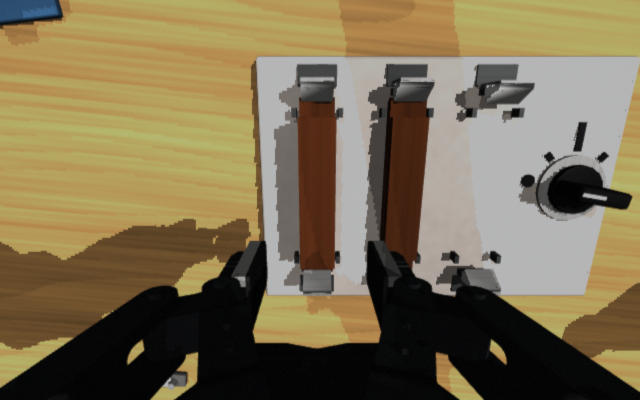

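Both bars are home: tops are 40.0 and 24.1 mm above the plinth, with the clips over the tongues. Back to the knob.

Call:
{"method": "jog_arm", "body": {
  "steps": [
    [0.1,0,0.0946,0,0,0,0],
    [0.1,0,0.0946,0,0,0,0],
    [0.1,0,0.0946,0,0,0,0],
    [0.1,0,0.0946,0,0,0,0],
    [0.1,0,0.0946,0,0,0,0],
    [0.1,0,0,0,0,0,-0.0875],
    [0.1,0,0,0,0,0,-0.0875],
    [0.1,0,0,0,0,0,-0.0875],
    [0.1,0,0,0,0,0,-0.0875],
    [0.1,0,0,0,0,0,-0.0875]
  ]
}}

```text
clock: 42.82
eef_pos: [515.0, 327.0, 343.6]
tool_rot: [3.141, -0.001, -2.162]
force: [0.3, 0.2, 0.6]
width: 47.0
gripper_force: 0.0
```

Call:
{"method": "jog_arm", "body": {
  "steps": [
    [0.1,0,0,0,0,0,-0.0875],
    [0.1,0,0,0,0,0,-0.0875],
    [0.1,0,0,0,0,0,-0.0875],
    [0.1,0,0,0,0,0,0],
    [0.1,0,0,0,0,0,0]
  ]
}}

```text
clock: 43.45
eef_pos: [515.1, 327.0, 343.9]
tool_rot: [3.141, -0.0, -1.646]
force: [0.1, -0.3, -0.1]
width: 47.0
gripper_force: 0.0
```

Run:
```python
from h import *
d=snap('wrist','w13.png'); P=cloud(d)
m=(P[:,:,2]>46)&(P[:,:,2]<75)&(abs(P[:,:,0]-515)<50)&(abs(P[:,:,1]-326)<50)
Q=P[m]; r=cv2.minAreaRect(Q[:,:2].astype(np.float32)); print(m.sum(),r)
plan(*r[0],205,265.8)
```

```text
866 ((514.5625, 326.48291015625), (42.949344635009766, 13.53844165802002), 86.00521850585938)
clock 43.5 tcp [515.1 327.  344. ] yaw -94.3 w 47.1 F [-0.5 -0.9  0.3]
 turn/2rad [ 0.0001 -0.0002 -0.0005]  rows 0.005568133341786716 q7 2.09
 shift/500 after turn [0.0012 0.0009 0.278 ]  before turn [0.0011 0.0008 0.278 ]
```

View pics/w13.png

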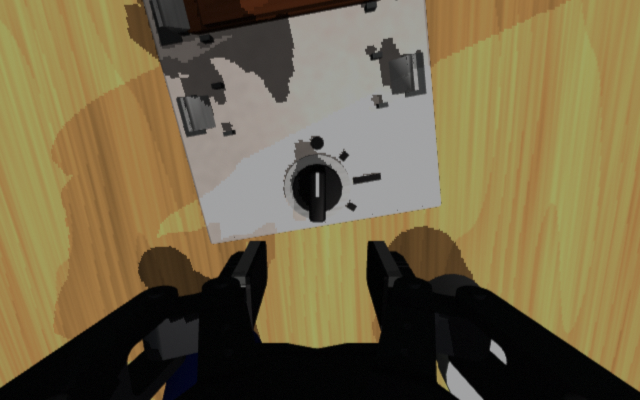

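The pointer (317,185) is at the dot (317,143). Descend, grip and turn clockwise by 1.4.

Call:
{"method": "jog_arm", "body": {
  "steps": [
    [0.1,0.001,0.001,0.09,0,0,0],
    [0.1,0,0,0.1,0,0,0],
    [0.1,0,0,0.086,0,0,0],
    [0.1,0,0,0,0,0,0],
    [-1,0,0,0,0,0,0],
    [-1,0,0,0,0,0,0],
    [-1,0,0,0,0,0,0],
    [-1,0,0,0,0,0,0],
    [-1,0,0,0,0,0,0]
  ]
}}

```text
clock: 44.62
eef_pos: [514.5, 327.5, 208.7]
tool_rot: [-3.14, 0.002, -1.643]
force: [-3.3, 0.1, 6.2]
width: 12.6
gripper_force: 59.6
```

Call:
{"method": "jog_arm", "body": {
  "steps": [
    [-1,0,0,0,0,0,0.0875],
    [-1,0,0,0,0,0,0.0875],
    [-1,0,0,0,0,0,0.0875],
    [-1,0,0,0,0,0,0.0875],
    [-1,0,0,0,0,0,0.0875],
    [-1,0,0,0,0,0,0.0875],
    [-1,0,0,0,0,0,0.0875],
    [-1,0,0,0,0,0,0.0875],
    [-1,0,0,0,0,0,0],
    [-1,0,0,0,0,0,0]
  ]
}}

```text
clock: 45.88
eef_pos: [514.7, 327.2, 208.6]
tool_rot: [3.14, 0.002, -3.043]
force: [-1.9, -1.1, 7.1]
width: 12.8
gripper_force: 59.7
```

Call:
{"method": "jog_arm", "body": {
  "steps": [
    [0.1,0,0,0,0,0,0],
    [0.1,0,0,0,0,0,0],
    [0.1,0,0,0,0,0,0],
    [0.1,0,0,-0.06,0,0,0],
    [0.1,0,0,-0.1,0,0,0],
    [0.1,0,0,-0.1,0,0,0],
    [0.1,0,0,-0.04,0,0,0],
    [0.1,0,0,0,0,0,0],
    [0.1,0,0,0,0,0,0]
  ]
}}

```text
clock: 47.0
eef_pos: [514.1, 326.3, 354.9]
tool_rot: [-3.141, -0.002, -3.043]
force: [0.2, 0.3, -0.5]
width: 46.9
gripper_force: 0.0
```

```bash
python3 - <<'E'
from h import *
d=snap('wrist','w14.png'); P=cloud(d)
m=(P[:,:,2]>46)&(P[:,:,2]<75)&(abs(P[:,:,0]-515)<50)&(abs(P[:,:,1]-326)<50)
Q=P[m]; r=cv2.minAreaRect(Q[:,:2].astype(np.float32)); print(m.sum(),r)
d=snap('scene','fin.png'); P=cloud(d)
Q=P[(P[:,:,2]>66)&(abs(P[:,:,0]-368)<90)&(abs(P[:,:,1]+210)<90)]; print(cv2.minAreaRect(Q[:,:2].astype(np.float32)))
E
python3 b.py
```

```text
781 ((514.3268432617188, 327.35052490234375), (43.36894989013672, 13.149420738220215), 5.48716926574707)
((371.0247802734375, -207.76031494140625), (41.841705322265625, 110.39640045166016), 12.757184028625488)
scene 455 56.7 [538.8  92.9] [130.  29.] 5.8
scene 415 40.4 [529.2 167.9] [128.  27.] 5.4
side 947 54.4 [537.7  90.3] [128.  37.] 6.6
wrist 10312 53.0 [537.6  91.7] [128.  32.] 5.8
wrist 6924 37.1 [530.2 167.8] [128.  32.] 5.6
```

View pics/w14.png

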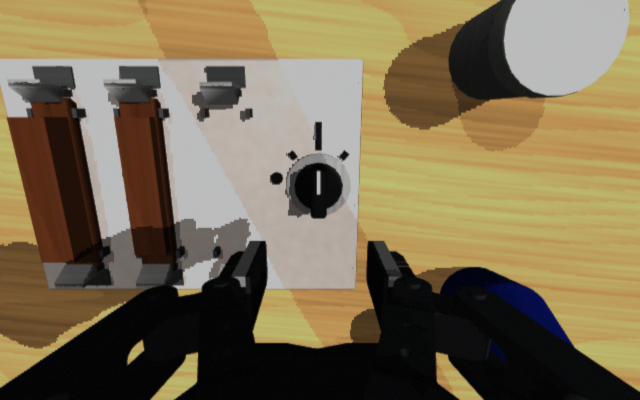

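The pointer (318,185) is at the long mark (318,135), and both bars are clipped home. The gauge stands on the coaster and the arm is clear, so I'll hand in.

```bash
python3 -c "
from cell import *
print(finish_job())"
```

```text
the job is handed in; nothing more can be done
None
```

I did every step in order and handed the job in at about 47 s with the selector on, both bars (thin and thick, no mid bar) home and the gauge back on the coaster; no verdict was returned.

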